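# Put the film canisters away in the sprung-lid organiser

### The job

Put the film canisters away in the clear organiser: swing its sprung lid right open, draw the divider back out of the way, and stand every canister on the desk upright in the trough, between the divider and the end wall. With the lid still open, push the divider along until the row is packed tight against the end wall, then back it off by about half a centimetre so the canisters stand loose. Finally ease the lid all the way shut, holding it back against its spring so that it never snaps down, and leave the cup, loupe and reel where they are.

Things in the scene. Friction and masses are not known exactly. Their poses are not given: they have to be found in the camera images.
- organiser: clear acrylic box fixed to the desk, 312 mm long in y, base plate x -78 to +28 mm, 6 mm thick. Origin on the desk under the trough's middle; x to its back, y along the trough to the end wall, z up. Trough, open on top: floor at z 6, inner y -151 to +151, inner x -18.5 to +18.5, the sides flaring from z 50 to x -24 and +24 at their tops, z 62. In front (x -78 to -26) a low ledge carries the divider's grip
- end_wall: the fixed end wall of the trough at its +y end; 40 mm wide, 5 mm thick, 56 mm high, its inner face at organiser y = +151 mm. Origin at the centre of its underside, 6 mm above the desk
- divider (a joint): travel of the sliding divider in m along organiser +y: 0 = fully back at the -y end (its +y face at organiser y = -140 mm), growing to 0.24 towards the end wall. Drags with about 1.5 N and stays where it is left. It starts somewhere between 0.02 and 0.12
- divider_face (a point): point on the flat +y face of the divider plate (34 mm wide in x, 6 mm thick, from 10 to 52 mm above the desk), at organiser x = 0, 31 mm above the desk; axes as the organiser's. The gap to a canister is the canister's y in this frame less its radius of 16.5 mm
- divider_grip (a point): point to hold the divider by, 40 mm above the desk in its upright black grip block on the ledge: 16 mm in x, 14 mm in y, from 9 to 51 mm above the desk; joined to the plate by an arm through a slot in the front wall. It lies at organiser x = -55 mm, 3 mm to -y of the divider's face
- lid (a joint): lid angle in rad: 0 = shut flat on the trough, 1.95 = fully open, leaning back. An over-centre spring (0.2 N m/rad) pushes it away from about 1.2 rad: below that it pulls shut (near 0 about 3 N at the bar, enough to slam), above it the lid goes to 1.95 and stays
- lid_bar (a point): middle of the lid's round steel bar, which lies along organiser y: 10 mm in diameter, 82 mm clear between its two side arms, 39 mm ahead of the lid's front edge. Shut, it is 65 mm in front of the trough's middle and 90 mm above the desk. The lid panel is 52 mm deep, 314 mm long, 4 mm thick
- lid_hinge (a point): middle of the lid's hinge axis (along organiser y), on the back wall at organiser x = +26 mm, 64 mm above the desk. The bar swings round it at a radius of 95 mm, up and then back
- canister1: translucent film canister with a grey cap, upright cylinder 33 mm in diameter and 50 mm high, about 60 g, most of it in the foot so it slides rather than tips, one of up to four alike; may be absent. Origin at the centre of its underside, z up along its axis
- canister2: translucent film canister with a grey cap, upright cylinder 33 mm in diameter and 50 mm high, about 60 g, most of it in the foot so it slides rather than tips, one of up to four alike; may be absent. Origin at the centre of its underside, z up along its axis
- canister3: translucent film canister with a grey cap, upright cylinder 33 mm in diameter and 50 mm high, about 60 g, most of it in the foot so it slides rather than tips, one of up to four alike; may be absent. Origin at the centre of its underside, z up along its axis
- canister4: translucent film canister with a grey cap, upright cylinder 33 mm in diameter and 50 mm high, about 60 g, most of it in the foot so it slides rather than tips, one of up to four alike; may be absent. Origin at the centre of its underside, z up along its axis
- cup: white ceramic mug, 80 mm across, 85 mm high; bystander. Origin at the centre of its underside
- loupe: black plastic loupe, 50 mm across, 48 mm high; bystander. Origin at the centre of its underside
- reel: stainless film reel lying flat, 90 mm across, 40 mm high; bystander. Origin at the centre of its underside
Mind the look-alikes: they are no part of the job. What is shaped like the canister3 but brown is not meant. Leave any brown look-alike of the canister1 alone.

How it is judged (in metres and radians):
On the way, in this order (a step that is already met when the one before it is completed fails the run):
1. the lid is swung right open and stays (value of joint lid above 1.75 rad), for 0.3 s.
2. every canister stands upright, let go, in the trough between divider and end wall, the lid open (x of canister1 in the frame of organiser between -0.012 and 0.012 m and z of canister1 in the frame of organiser between 0.002 and 0.01 m and y of each of canister1, canister2, canister3, canister4 in the frame of organiser below 0.142 m and y of each of canister1, canister2, canister3, canister4 in the frame of divider_face above 0.012 m and angle between each of canister1, canister2, canister3, canister4's own z axis and vertical below 0.12 rad and x of canister2 in the frame of organiser between -0.012 and 0.012 m and z of canister2 in the frame of organiser between 0.002 and 0.01 m and x of canister3 in the frame of organiser between -0.012 and 0.012 m and z of canister3 in the frame of organiser between 0.002 and 0.01 m and x of canister4 in the frame of organiser between -0.012 and 0.012 m and z of canister4 in the frame of organiser between 0.002 and 0.01 m and contact force between each of canister1, canister2, canister3, canister4 and the fingers below 0.05 N and value of joint lid above 1.6 rad), for 0.3 s.
3. the divider packs the row tight against the end wall, the lid open (value of joint lid above 1.6 rad and (contact force between divider and canister1 above 1 N or contact force between divider and canister2 above 1 N or contact force between divider and canister3 above 1 N or contact force between divider and canister4 above 1 N) and (contact force between end_wall and canister1 above 0.5 N or contact force between end_wall and canister2 above 0.5 N or contact force between end_wall and canister3 above 0.5 N or contact force between end_wall and canister4 above 0.5 N)), for 0.05 s.
4. the divider is backed off 2 to 12 mm from the nearest canister, the lid open (value of joint lid above 1.6 rad and x of canister1 in the frame of organiser between -0.012 and 0.012 m and z of canister1 in the frame of organiser between 0.002 and 0.01 m and y of each of canister1, canister2, canister3, canister4 in the frame of organiser below 0.142 m and y of each of canister1, canister2, canister3, canister4 in the frame of divider_face above 0.012 m and angle between each of canister1, canister2, canister3, canister4's own z axis and vertical below 0.12 rad and x of canister2 in the frame of organiser between -0.012 and 0.012 m and z of canister2 in the frame of organiser between 0.002 and 0.01 m and x of canister3 in the frame of organiser between -0.012 and 0.012 m and z of canister3 in the frame of organiser between 0.002 and 0.01 m and x of canister4 in the frame of organiser between -0.012 and 0.012 m and z of canister4 in the frame of organiser between 0.002 and 0.01 m and y of each of canister1, canister2, canister3, canister4 in the frame of divider_face above 0.0185 m and y of any of canister1, canister2, canister3, canister4 in the frame of divider_face below 0.0285 m), for 0.2 s.
At the end, for the whole second after the job is handed in: The lid is shut (within 0.03 rad), every canister stands upright in the trough at rest between the divider and the end wall, and the divider is 2 to 12 mm clear of the nearest canister (value of joint lid below 0.03 rad and x of canister1 in the frame of organiser between -0.012 and 0.012 m and z of canister1 in the frame of organiser between 0.002 and 0.01 m and y of each of canister1, canister2, canister3, canister4 in the frame of organiser below 0.142 m and y of each of canister1, canister2, canister3, canister4 in the frame of divider_face above 0.012 m and angle between each of canister1, canister2, canister3, canister4's own z axis and vertical below 0.12 rad and x of canister2 in the frame of organiser between -0.012 and 0.012 m and z of canister2 in the frame of organiser between 0.002 and 0.01 m and x of canister3 in the frame of organiser between -0.012 and 0.012 m and z of canister3 in the frame of organiser between 0.002 and 0.01 m and x of canister4 in the frame of organiser between -0.012 and 0.012 m and z of canister4 in the frame of organiser between 0.002 and 0.01 m and y of each of canister1, canister2, canister3, canister4 in the frame of divider_face above 0.0185 m and y of any of canister1, canister2, canister3, canister4 in the frame of divider_face below 0.0285 m and linear speed of each of canister1, canister2, canister3, canister4 below 0.02 m/s); the robot touches nothing.
It fails at once if the lid snaps shut (closing faster than 1.5 rad/s) (velocity of joint lid below -1.5 rad/s).
It fails at once if the cup is disturbed (moved over 20 mm) (distance of cup from where it was at the start of the episode above 0.02 m).
It fails at once if the loupe is disturbed (moved over 20 mm) (distance of loupe from where it was at the start of the episode above 0.02 m).
It fails at once if the reel is disturbed (moved over 20 mm) (distance of reel from where it was at the start of the episode above 0.02 m).
Of canister1, canister2, canister3, canister4 only 2 to 4 are there at a start; the rules pass over those that are not, and their reading is None.
At some moment in a run one of canister1, canister2, canister3, canister4 may be knocked a few centimetres aside while the robot is not near it.
It also fails if it takes over 210 s, if anything falls off the work surface, if the arm or the gripper's body presses on something with over 40 N, if the wrist force passes 120 N, or if a joint passes its speed limit or range.

### The arm

A 6-joint arm with a two-finger parallel gripper is mounted at the origin on the work surface. World frame = base frame: x ahead of the robot, y to its left, z up, the work surface at z = 0. Lengths are in m, angles in degrees, forces in N, time in s.
With the tool pointing down it reaches from about 0.35 to 0.85 m from the base axis. Payload 8.1 kg.
Tool frame: the origin (TCP) lies midway between the tips of the shut fingers; the grasp point (between the pads) lies 19 mm behind it; z points along the fingers, y is the direction in which the jaws open and shut (so a half turn about z gives the same grasp; the last joint's range is limited). The gripper opens to 85 mm and grips with 20 to 120 N. Pads are 22 mm wide; open, the fingers measure 114 mm over their backs; the gripper's body (76 mm by 85 mm) begins 54 mm behind the grasp point. The pads swing forward as they close: fully open they stand 13 mm farther back than shut.
Start: joints at [-78.805, 7.471, 85.268, -0, 87.261, -4.893], TCP at [0.166, -0.576, 0.231] pointing down, gripper open.
Joint ranges: [-169.43, 169.43], [-51.17, 129.36], [1.28, 143.12], [-76.62, 256.62], [0, 156.53], [-152.29, 152.29]. Speed limits (degrees/s): [136.94, 136.94, 159.86, 180, 180, 180].

### API

Orientations are given as a 3x3 rotation matrix whose columns are the frame's x, y, z axes.
In Python, from rig import state, capture, manip gives the robot as it stands.
- The arm moves only by the tool send_rows, never from a script. Its arguments are lists of equal length, an entry for each row: "offset": the shift along the tool's x, y, z in cm, a list of three; "yaw": the turn about the tool's z in degrees. In form: {"offset": [[tx, ty, tz], ...], "yaw": [yaw, ...]}. A call has 1 to 10 rows; each row shifts and turns the commanded pose from where the row before left it, along the tool's axes as they then stand; what a row does not reach is not made up. A row lasts 1/10 s, in which the tool goes at most 50 mm and 8.59 degrees, less where a joint would pass 70% of its speed; a pose out of reach is approached as far as the arm can. A call with a gripper value outside its range is refused whole. "claw" is the opening, from -1 (shut) to 1 (fully open), set as the call begins (left out, the last holds). The fingers move at their own pace and stop on an object; "force" is the grip in N (left out, the last holds). Time passes only in rows, so rows that do not move let the fingers close. It gives the time, the measured TCP pose, the force and the opening at its end, in the units of the state.
- state(): the state, without advancing time (a new reading comes with each control period).
- capture(name): name is "side" or "top"; returns a dict with "frame" (400x640x3 uint8, red, green, blue), "K" (3x3 intrinsics, pixels), "xyz" and "attitude" of the camera in the world. Camera axes: x right, y down, z forward; pixel columns grow to the right and rows downward; lengths in m; the calibration is good to about 2 mm. A picture is of the moment at which its call begins. There is no depth.
- manip.finish_job(): hands the job in, once; it reports no verdict.
The state is a dict: "clock": time; "joints": joint angles; "joint_vel": joint speeds; "joint_torque": joint torques, N m; "tcp_pos": TCP position; "eef_rot": TCP orientation; "force": force on the tool from outside, world axes, zero at the start; "ft_torque": the same for the moment, N m; "grip_width": finger opening in m.
Only numpy, scipy, OpenCV 4.12 (cv2) and the standard library are available. Lean on these libraries where they do the work, as an engineer would, in place of code of your own. Each camera call takes 0.05 s, during which the arm holds its last target. There are 200 camera calls.

## Working session

There is one attempt and no reset: what is moved stays moved. The work goes in short steps, Python scripts to look and compute and a tool call to move; the robot and the scene stay as the last step left them, time stands still between calls to the robot, and variables do not carry over. Pictures are saved under pics/ and viewed, about 12 in all and at most 16, crops included, and the job is handed in when it is done.

Besides the shell and the picture viewer there is one more tool, called after ">>>" by a JSON object that holds its "fn" and its "kwargs". send_rows: Moves the arm, as the interface text tells. Its arguments: {"type":"object","properties":{"offset":{"type":"array"},"yaw":{"type":"array"},"claw":{"type":"number"},"force":{"type":"number"}},"required":["offset","yaw"]}

```bash
mkdir -p pics
cat > h.py <<'E'
import numpy as np, cv2
from rig import state, capture, manip
def grab(n, f):
    c=capture(n); cv2.imwrite('pics/'+f+'.png', c['frame'][:,:,::-1]); np.savez('pics/'+f+'.npz',**{k:np.array(v) for k,v in c.items()}); return c
def load(f): return dict(np.load('pics/'+f+'.npz'))
def ray(c,u,v):
    d=np.linalg.solve(np.array(c['K']),[u,v,1.0]); R=np.array(c['attitude']); return np.array(c['xyz']),R@d
def onz(c,u,v,z):
    o,d=ray(c,u,v); return o+d*(z-o[2])/d[2]
def proj(c,p):
    q=np.array(c['K'])@(np.array(c['attitude']).T@(np.array(p)-np.array(c['xyz']))); return q[:2]/q[2]
E
python3 - <<'E'
from h import *
for n in ('top','side'):
    c=grab(n,n+'0'); print(n,c['K'],c['xyz'],c['attitude'])
print(state())
E
```

```text
top [[382.32161586   0.         318.10355257]
 [  0.         382.32161586 196.57218751]
 [  0.           0.           1.        ]] [0.38540758 0.02368361 1.11389194] [[-0.02548418 -0.98961315  0.14147921]
 [-0.99957928  0.02718601  0.01010872]
 [-0.01384997 -0.14116207 -0.98988961]]
side [[495.56276607   0.         319.36445314]
 [  0.         495.56276607 198.39940493]
 [  0.           0.           1.        ]] [ 0.49508955 -0.89041456  1.10596148] [[ 0.9996234  -0.00381647  0.02717518]
 [-0.02099406 -0.74408449  0.66775558]
 [ 0.01767216 -0.66807462 -0.7438844 ]]
{'clock': 0.1, 'joints': array([-7.88057873e+01,  7.51188456e+00,  8.53212066e+01, -1.93967137e-03,
        8.72610871e+01, -4.89489870e+00]), 'joint_vel': array([ 0.01821941, -0.14443213, -0.26121123, -0.06618282,  0.06499943,
        0.01755415]), 'joint_torque': array([ 4.06412428e-04, -5.70953393e+01, -5.01940763e+01, -2.73557953e-04,
        8.19682115e-03,  1.81560017e-05]), 'tcp_pos': array([ 0.1661771 , -0.57603071,  0.23035539]), 'eef_rot': array([[ 9.60831401e-01,  2.77133351e-01, -3.52275707e-04],
       [ 2.77133555e-01, -9.60830065e-01,  1.60588340e-03],
       [ 1.06566759e-04, -1.64061062e-03, -9.99998649e-01]]), 'force': array([-0.38358564, -0.25792256,  0.49842625]), 'ft_torque': array([ 0.04814921, -0.00670171, -0.00160335]), 'grip_width': 0.08532638832958102}
```

View pics/top0.png

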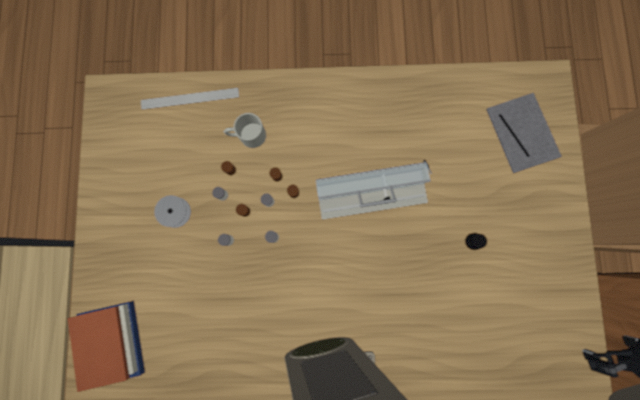

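View pics/side0.png

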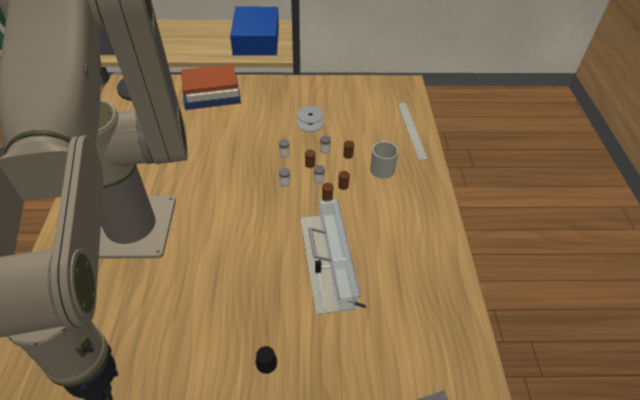

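The four grey-capped canisters are at top pixels (219,193), (267,200), (224,240), (271,237). The four brown look-alikes are at (228,168), (276,174), (293,191), (243,210). The organiser spans (317,180) to (430,165), with its ledge towards the robot. I'll confirm these in enlarged crops.

Run:
```python
from h import *
a=cv2.imread('pics/top0.png')[150:260,195:305]; b=cv2.imread('pics/top0.png')[145:235,305:445]; s=cv2.imread('pics/side0.png')[190:320,285:385]
f=lambda i,w,h:cv2.resize(i,(w,h),interpolation=cv2.INTER_CUBIC)
top=np.hstack([f(a,330,330),f(s,254,330)])
bb=f(b,584,375)[:,:584]
bb=f(b,420,270); pad=np.zeros((270,584-420,3),np.uint8)
cv2.imwrite('pics/crop0.png',np.vstack([top,np.hstack([bb,pad])]))
c=load('top0'); img=c['frame'].astype(int)
hsv=cv2.cvtColor(c['frame'],cv2.COLOR_RGB2HSV)
sub=np.zeros(hsv.shape[:2],np.uint8); sub[150:260,195:305]=1
m=((hsv[:,:,1]<70)&(hsv[:,:,2]<150)&(sub>0)).astype(np.uint8)
n,l,st,ce=cv2.connectedComponentsWithStats(m)
for i in range(1,n):
    if st[i,4]>30: print('grey',st[i],ce[i],onz(c,*ce[i],0.05))
m=((hsv[:,:,1]>140)&(hsv[:,:,2]<120)&(sub>0)).astype(np.uint8)
n,l,st,ce=cv2.connectedComponentsWithStats(m)
for i in range(1,n):
    if st[i,4]>30: print('brown',st[i],ce[i],onz(c,*ce[i],0.04))
for p in [(317,180),(430,165),(321,218),(427,203)]: print(p,onz(c,*p,0.06),onz(c,*p,0.006))
```

```text
grey [212 187  16  14 164] [219.68902439 193.29268293] [0.55445287 0.31222984 0.05      ]
grey [260 193  15  14 146] [267.03424658 199.75342466] [0.53237237 0.1783991  0.05      ]
grey [265 230  14  13 141] [271.33333333 236.5106383 ] [0.42913133 0.16713103 0.05      ]
grey [218 234  16  12 162] [225.32716049 239.61111111] [0.42389125 0.29509899 0.05      ]
brown [222 162  13  12 116] [227.87931034 167.53448276] [0.63042021 0.2921127  0.04      ]
brown [270 168  11  13  99] [275.41414141 173.81818182] [0.60811301 0.15530031 0.04      ]
brown [288 185  10  12  93] [292.68817204 190.68817204] [0.55779211 0.10654248 0.04      ]
brown [236 204  14  12 110] [242.40909091 209.81818182] [0.50690683 0.24987817 0.04      ]
(317, 180) [0.58301147 0.03634185 0.06      ] [0.59313643 0.03699044 0.006     ]
(430, 165) [ 0.61687768 -0.28175887  0.06      ] [ 0.6287379  -0.29740933  0.006     ]
(321, 218) [0.47604418 0.02797101 0.06      ] [0.48068828 0.02819069 0.006     ]
(427, 203) [ 0.50979866 -0.26633416  0.06      ] [ 0.5161723  -0.28119427  0.006     ]
```

View pics/crop0.png

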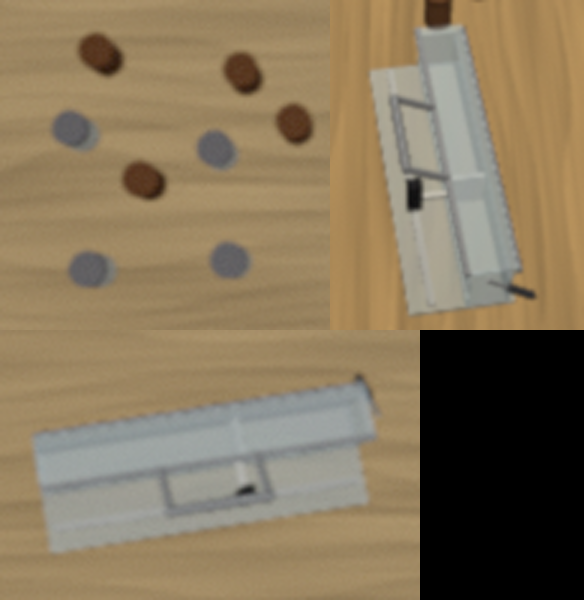

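The crops confirm four grey-capped canisters (first panel) and four all-brown look-alikes. The black grip sits under the bar at about top pixel (387,199). Next I'll work out the organiser pose from the base plate corners in both views.

Run:
```python
from h import *
t=load('top0'); s=load('side0')
def near(c,pts,f):
    g=cv2.cvtColor(c['frame'],cv2.COLOR_RGB2GRAY)
    q=np.array(pts,np.float32).reshape(-1,1,2)
    return cv2.cornerSubPix(g,q,(4,4),(-1,-1),(3,50,0.01)).reshape(-1,2)
T=near(t,[(321.7,218.7),(427.3,202.7)],0); S=near(s,[(301.5,217.6),(315.7,313.2)],0)
print(T,S)
for c,P in((t,T),(s,S)):
    W=np.array([onz(c,*p,0.006) for p in P]); d=W[0]-W[1]; a=np.degrees(np.arctan2(-d[0],d[1]))
    x=np.array([np.cos(np.radians(a)),np.sin(np.radians(a)),0]); print(W[:,:2],np.linalg.norm(d),a,'org',W.mean(0)+.078*x)
# grip black blob
for n,c,(u0,u1,v0,v1) in (('t',t,(375,400,185,210)),('s',s,(305,330,250,285))):
    g=c['frame'].max(2); m=np.zeros_like(g); m[v0:v1,u0:u1]=(g[v0:v1,u0:u1]<70)
    k,l,st,ce=cv2.connectedComponentsWithStats(m); 
    for i in range(1,k): print(n,st[i],ce[i], onz(c,*ce[i],0.051 if n=='t' else 0.035))
# canister caps in side
hsv=cv2.cvtColor(s['frame'],cv2.COLOR_RGB2HSV); m=np.zeros(hsv.shape[:2],np.uint8)
m[130:195,270:345]=((hsv[:,:,1]<75)&(hsv[:,:,2]<140))[130:195,270:345]
k,l,st,ce=cv2.connectedComponentsWithStats(m)
for i in range(1,k):
    if st[i,4]>20: print('cap side',st[i],ce[i],onz(s,*ce[i],0.047))
```

```text
[[321.19653 218.68849]
 [426.24472 203.73618]] [[300.2639  217.5516 ]
 [314.55582 313.1408 ]]
[[ 0.47867078  0.02767353]
 [ 0.51407754 -0.27886576]] 0.30857733768421347 6.588741073379343 org [ 0.573859   -0.11664625  0.006     ]
[[ 0.47866835  0.02310803]
 [ 0.51539612 -0.28376069]] 0.30905880302681354 6.825015084356408 org [ 0.5744795 -0.121057   0.006    ]
t [385 197   4   3   8] [386.5 198. ] [ 0.52802403 -0.15681543  0.051     ]
s [316 261   5  12  56] [317.91071429 266.30357143] [ 0.52549489 -0.16506552  0.035     ]
cap side [303 130  15   2  24] [310.    130.375] [0.50938655 0.35968629 0.047     ]
cap side [320 136  11  18 160] [324.875   144.14375] [0.55622029 0.29242608 0.047     ]
cap side [279 139  10  18 158] [283.81012658 147.46202532] [0.42597609 0.27696763 0.047     ]
cap side [314 165  11  19 179] [318.55307263 173.82122905] [0.53342035 0.15948077 0.047     ]
cap side [279 168  11  19 178] [284.29213483 176.70224719] [0.43088519 0.14774098 0.047     ]
```

>>> {"fn": "send_rows", "kwargs": {"offset": [[0, 0, 0], [0, 0, 0], [0, 0, 0], [0, 0, 0], [0, 0, 0], [0, 0, 0], [0, 0, 0], [0, 0, 0], [0, 0, 0], [0, 0, 0]], "yaw": [-8.1, -8.1, -8.1, -8.1, -8.1, -8.1, -8.1, -8.1, -8.1, -8.1], "claw": -0.3, "force": 40}}

```text
clock: 1.1
tcp_pos: [0.1662, -0.5762, 0.2306]
eef_rot: [[-0.129, 0.992, -0.0], [0.992, 0.129, 0.001], [0.001, -0.0, -1.0]]
force: [-0.0, -0.5, -0.1]
grip_width: 0.0297
```

>>> {"fn": "send_rows", "kwargs": {"offset": [[2, 2, 0], [2, 2, 0], [2, 2, 0], [2, 2, 0], [2, 2, 0], [2, 2, 0], [2, 2, 0], [2, 2, 0], [2, 2, 0], [2, 2, 0]], "yaw": [0, 0, 0, 0, 0, 0, 0, 0, 0, 0]}}

```text
clock: 2.1
tcp_pos: [0.3405, -0.3521, 0.2309]
eef_rot: [[-0.123, 0.992, -0.0], [0.992, 0.123, 0.001], [0.001, -0.0, -1.0]]
force: [-0.3, 0.5, -0.2]
grip_width: 0.0299
```

>>> {"fn": "send_rows", "kwargs": {"offset": [[2, 2, 0], [2, 2, 0], [2, 2, 0], [2, 2, 0], [2, 2, 0], [2, 2, 0], [2, 2, 0], [2, 2, 0], [2, 2, 0], [2, 1.5, 0]], "yaw": [0, 0, 0, 0, 0, 0, 0, 0, 0, 0]}}

```text
clock: 3.1
tcp_pos: [0.5094, -0.1296, 0.2308]
eef_rot: [[-0.124, 0.992, -0.001], [0.992, 0.124, 0.0], [0.0, -0.001, -1.0]]
force: [-0.4, 0.2, -0.4]
grip_width: 0.03
```

>>> {"fn": "send_rows", "kwargs": {"offset": [[0, 0, 2], [0, 0, 2], [0, 0, 2], [0, 0, 2], [0, 0, 2], [0, 0, 2], [0, 0, 1.5], [0, 0, 1.3], [0, 0, 1], [0, 0, 0]], "yaw": [0, 0, 0, 0, 0, 0, 0, 0, 0, 0]}}

```text
clock: 4.1
tcp_pos: [0.508, -0.1305, 0.0718]
eef_rot: [[-0.123, 0.992, -0.002], [0.992, 0.123, 0.001], [0.001, -0.002, -1.0]]
force: [-0.1, -0.4, -0.5]
grip_width: 0.03
```

>>> {"fn": "send_rows", "kwargs": {"offset": [[0, 0, 0], [0, 0, 0], [0, 0, 0], [0, 0, 0], [0, 0, 0], [0, 0, 0]], "yaw": [0, 0, 0, 0, 0, 0], "claw": -1, "force": 30}}

```text
clock: 4.7
tcp_pos: [0.5117, -0.1307, 0.0748]
eef_rot: [[-0.124, 0.992, 0.006], [0.992, 0.124, -0.0], [-0.001, 0.006, -1.0]]
force: [11.0, 1.5, -7.1]
grip_width: 0.0086
```

```bash
cat >> h.py <<'E'
O=np.array([0.574,-0.119]); TH=np.radians(6.7)
X=np.array([np.cos(TH),np.sin(TH)]); Y=np.array([-np.sin(TH),np.cos(TH)])
def org(p): d=np.array(p)[:2]-O; return np.array([d@X,d@Y,p[2] if len(p)>2 else 0])*1e3
def wld(x,y): return O+X*x/1e3+Y*y/1e3
def arc(a0,a1,n):  # tool rows cm (ty,tz), jaws along organiser x
    a=np.linspace(a0,a1,n+1); e=a+np.arctan2(26,91); h=94.6
    return np.round(np.c_[np.diff(-h*np.cos(e)),-np.diff(h*np.sin(e))]/10,2)
E
python3 - <<'E'
from h import *
s=state(); print(s['tcp_pos'],org(s['tcp_pos']),s['force'],s['grip_width'])
print(arc(0,1.93,40).tolist())
E
```

```text
[ 0.51166032 -0.1306866   0.07479624] [-63.27742026  -4.33357341  74.79624155] [10.95889908  1.51764764 -7.06451109] 0.00864730548200129
[[0.14, -0.44], [0.16, -0.43], [0.18, -0.42], [0.2, -0.41], [0.22, -0.4], [0.24, -0.39], [0.25, -0.38], [0.27, -0.37], [0.29, -0.35], [0.31, -0.34], [0.32, -0.32], [0.34, -0.31], [0.35, -0.29], [0.37, -0.27], [0.38, -0.26], [0.39, -0.24], [0.4, -0.22], [0.41, -0.2], [0.42, -0.18], [0.43, -0.16], [0.44, -0.14], [0.44, -0.12], [0.45, -0.09], [0.45, -0.07], [0.45, -0.05], [0.46, -0.03], [0.46, -0.01], [0.46, 0.02], [0.45, 0.04], [0.45, 0.06], [0.45, 0.08], [0.44, 0.1], [0.44, 0.12], [0.43, 0.15], [0.43, 0.17], [0.42, 0.19], [0.41, 0.21], [0.4, 0.23], [0.39, 0.24], [0.37, 0.26]]
```

>>> {"fn": "send_rows", "kwargs": {"offset": [[0, 0.3, -0.3], [0, 0.14, -0.44], [0, 0.16, -0.43], [0, 0.18, -0.42], [0, 0.2, -0.41], [0, 0.22, -0.4], [0, 0.24, -0.39], [0, 0.25, -0.38], [0, 0.27, -0.37], [0, 0.29, -0.35]], "yaw": [0, 0, 0, 0, 0, 0, 0, 0, 0, 0]}}

```text
clock: 5.7
tcp_pos: [0.531, -0.1281, 0.1123]
eef_rot: [[-0.123, 0.992, -0.001], [0.992, 0.123, -0.0], [0.0, -0.001, -1.0]]
force: [1.7, -2.2, -6.8]
grip_width: 0.009
```

>>> {"fn": "send_rows", "kwargs": {"offset": [[0, 0.31, -0.34], [0, 0.32, -0.32], [0, 0.34, -0.31], [0, 0.35, -0.29], [0, 0.37, -0.27], [0, 0.38, -0.26], [0, 0.39, -0.24], [0, 0.4, -0.22], [0, 0.41, -0.2], [0, 0.42, -0.18]], "yaw": [0, 0, 0, 0, 0, 0, 0, 0, 0, 0]}}

```text
clock: 6.7
tcp_pos: [0.5682, -0.1234, 0.1405]
eef_rot: [[-0.123, 0.992, 0.0], [0.992, 0.123, 0.0], [-0.0, 0.0, -1.0]]
force: [-5.9, 0.8, 7.1]
grip_width: 0.0086
```

>>> {"fn": "send_rows", "kwargs": {"offset": [[0, 0.43, -0.16], [0, 0.44, -0.14], [0, 0.44, -0.12], [0, 0.45, -0.09], [0, 0.45, -0.07], [0, 0.45, -0.05], [0, 0.46, -0.03], [0, 0.46, -0.01], [0, 0.46, 0.02], [0, 0.45, 0.04]], "yaw": [0, 0, 0, 0, 0, 0, 0, 0, 0, 0]}}

```text
clock: 7.7
tcp_pos: [0.6128, -0.1176, 0.1444]
eef_rot: [[-0.124, 0.992, -0.0], [0.992, 0.124, 0.0], [0.0, 0.0, -1.0]]
force: [-1.7, 3.6, 2.7]
grip_width: 0.0087
```

>>> {"fn": "send_rows", "kwargs": {"offset": [[0, 0.45, 0.06], [0, 0.45, 0.08], [0, 0.44, 0.1], [0, 0.44, 0.12], [0, 0.43, 0.15], [0, 0.43, 0.17], [0, 0.42, 0.19], [0, 0.41, 0.21], [0, 0.4, 0.23], [0, 0.39, 0.24]], "yaw": [0, 0, 0, 0, 0, 0, 0, 0, 0, 0]}}

```text
clock: 8.7
tcp_pos: [0.6552, -0.1125, 0.1289]
eef_rot: [[-0.123, 0.992, 0.0], [0.992, 0.123, 0.0], [0.0, 0.0, -1.0]]
force: [-1.7, 5.4, -1.2]
grip_width: 0.0087
```

Run:
```python
from h import *
s=state(); print(s['tcp_pos'],org(s['tcp_pos']),s['force'],s['grip_width'])
p=org(s['tcp_pos']); print(np.degrees(np.arctan2(p[2]+16-64,26-p[0])-np.arctan2(26,91)), np.hypot(p[2]+16-64,26-p[0]))
c=grab('side','side1')
c=cv2.imread('pics/side1.png')[180:330,250:430]; cv2.imwrite('pics/c1.png',cv2.resize(c,None,fx=4,fy=4,interpolation=2))
```

```text
[ 0.65517282 -0.11248145  0.1289027 ] [ 81.37898212  -2.99645945 128.90269733] [-1.70789514  5.43661245 -1.22595442] 0.008748690291792129
108.44676792353656 98.04120611351598
```

View pics/c1.png

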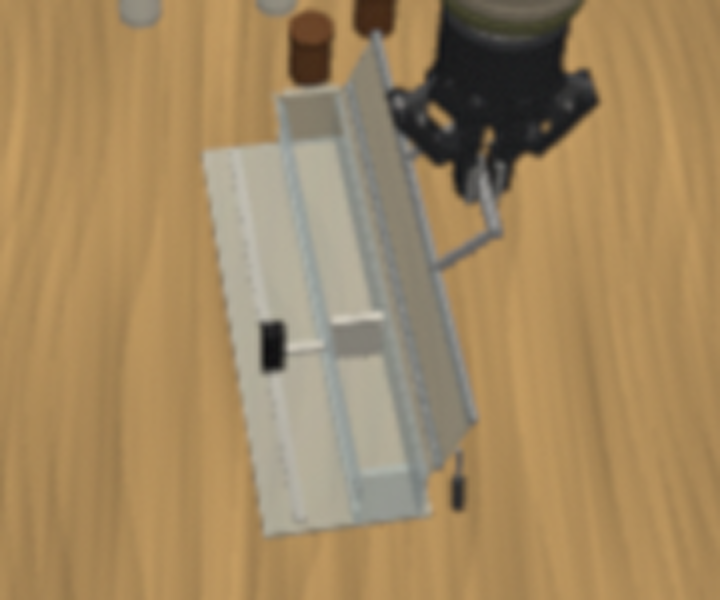

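Lid open to about 1.9 rad. The grip is at side pixel (318,266). I'll release the bar, retreat upward and go to the grip.

>>> {"fn": "send_rows", "kwargs": {"offset": [[0, 0, 0], [0, 0, 0], [0, 0, 0], [0, 0, -1], [0, 0, -2], [0, 0, -2], [0, 0, -2], [0, 0, -2], [-0.5, -2, 0], [-0.5, -2, 0]], "yaw": [0, 0, 0, 0, 0, 0, 0, 0, 0, 0], "claw": -0.3}}

```text
clock: 9.75
tcp_pos: [0.6167, -0.128, 0.2213]
eef_rot: [[-0.124, 0.992, 0.003], [0.992, 0.124, -0.001], [-0.002, 0.003, -1.0]]
force: [-0.3, -0.2, -0.6]
grip_width: 0.0294
```

>>> {"fn": "send_rows", "kwargs": {"offset": [[-0.5, -2, 0], [-0.5, -2, 0], [-0.5, -2, 0], [-0.5, -2, 0], [-0.5, -1.6, 0], [0, 0, 0], [0, 0, 0], [0, 0, 0], [0, 0, 0], [0, 0, 0]], "yaw": [0, 0, 0, 0, 8.2, 8.2, 8.2, 8.2, 8.2, 8.2]}}

```text
clock: 10.75
tcp_pos: [0.5241, -0.1646, 0.2203]
eef_rot: [[0.675, 0.738, 0.001], [0.738, -0.675, -0.001], [0.0, 0.001, -1.0]]
force: [-0.4, 0.1, -0.2]
grip_width: 0.0301
```

>>> {"fn": "send_rows", "kwargs": {"offset": [[0, 0, 0], [0, 0, 0], [0, 0, 0], [0, 0, 0], [0, 0, 0], [0, 0, 0]], "yaw": [8.2, 8.2, 8.2, 8.2, 8.4, 0]}}

```text
clock: 11.35
tcp_pos: [0.5242, -0.1645, 0.2201]
eef_rot: [[0.994, 0.114, 0.001], [0.114, -0.994, -0.001], [0.001, 0.001, -1.0]]
force: [0.1, 0.2, 0.3]
grip_width: 0.0301
```

Run:
```python
from h import *
s=state(); print(s['tcp_pos'],org(s['tcp_pos']),s['force'],s['grip_width'],np.degrees(np.arctan2(s['eef_rot'][1,0],s['eef_rot'][0,0])))
c=grab('top','top2')
cc=cv2.imread('pics/top2.png')[130:240,290:450]; cv2.imwrite('pics/c2.png',cv2.resize(cc,None,fx=4,fy=4,interpolation=2))
h=c['frame'];
```

```text
[ 0.5241781  -0.16448129  0.22012599] [-54.78798137 -39.35792065 220.12598669] [0.10043198 0.17471932 0.25887214] 0.03010618386793979 6.533378828413931
```

View pics/c2.png

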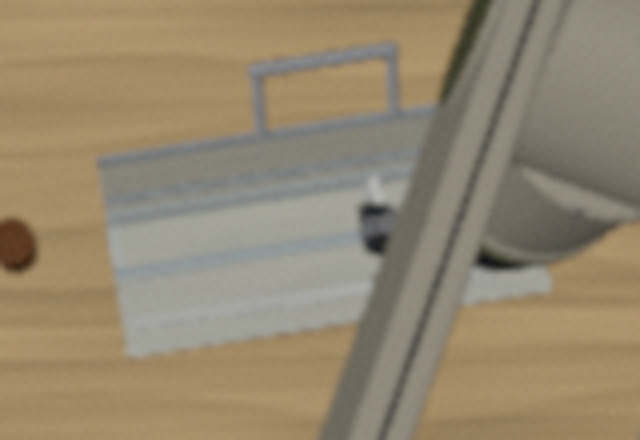

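>>> {"fn": "send_rows", "kwargs": {"offset": [[0, 0, 3], [0, 0, 3], [0, 0, 3], [0, 0, 3], [0, 0, 2], [0, 0, 2], [0, 0, 1.5], [0, 0, 1.2], [0, 0, 0.9], [0, 0, 0]], "yaw": [0, 0, 0, 0, 0, 0, 0, 0, 0, 0]}}

```text
clock: 12.4
tcp_pos: [0.5234, -0.164, 0.022]
eef_rot: [[0.993, 0.117, -0.002], [0.117, -0.993, 0.001], [-0.002, -0.001, -1.0]]
force: [-1.2, 0.8, -0.9]
grip_width: 0.0302
```

>>> {"fn": "send_rows", "kwargs": {"offset": [[0, 0, 0], [0, 0, 0], [0, 0, 0], [0, 0, 0], [0, 0.5, 0], [0, 0.8, 0], [0, 0.8, 0], [0, 0.8, 0], [0, 0.8, 0], [0, 0.8, 0]], "yaw": [0, 0, 0, 0, 0, 0, 0, 0, 0, 0], "claw": -1}}

```text
clock: 13.4
tcp_pos: [0.5303, -0.21, 0.0236]
eef_rot: [[0.993, 0.116, 0.002], [0.116, -0.993, -0.0], [0.002, 0.001, -1.0]]
force: [4.4, 0.9, 2.8]
grip_width: 0.0136
```

>>> {"fn": "send_rows", "kwargs": {"offset": [[0, 0.8, 0], [0, 0.8, 0], [0, 0.8, 0], [0, 0.8, 0], [0, 0.8, 0], [0, 0.8, 0], [0, 0.5, 0], [0, 0, 0], [0, 0, 0]], "yaw": [0, 0, 0, 0, 0, 0, 0, 0, 0]}}

```text
clock: 14.3
tcp_pos: [0.5372, -0.2627, 0.0236]
eef_rot: [[0.993, 0.116, 0.004], [0.116, -0.993, -0.001], [0.003, 0.002, -1.0]]
force: [8.6, -0.3, -0.5]
grip_width: 0.0131
```

Run:
```python
from h import *
s=state(); print(s['tcp_pos'],org(s['tcp_pos']),s['force'],s['grip_width'])
```

```text
[ 0.53717033 -0.26271871  0.02364744] [ -53.34591919 -138.44026016   23.64744153] [ 8.58581187 -0.31903195 -0.46697046] 0.013051022416032164
```

>>> {"fn": "send_rows", "kwargs": {"offset": [[0, 0, 0], [0, 0, 0], [0, 0, 0], [0, 0, -2], [0, 0, -3], [0, 0, -3], [0, 0, -3], [0, 0, -3], [0, 0, -2], [0, 0, 0]], "yaw": [0, 0, 0, 0, 0, 0, 0, 0, 0, 0], "claw": 0}}

```text
clock: 15.3
tcp_pos: [0.537, -0.2628, 0.187]
eef_rot: [[0.993, 0.116, 0.005], [0.116, -0.993, -0.003], [0.005, 0.004, -1.0]]
force: [1.2, 0.3, -0.1]
grip_width: 0.0429
```

```bash
cat >> h.py <<'E'
def caps(c,box=(150,260,195,310)):
    f=c['frame']; hsv=cv2.cvtColor(f,cv2.COLOR_RGB2HSV); m=np.zeros(f.shape[:2],np.uint8); a,b,d,e=box
    m[a:b,d:e]=((hsv[:,:,1]<60)&(hsv[:,:,2]<115))[a:b,d:e]
    k,l,st,ce=cv2.connectedComponentsWithStats(m)
    return [(ce[i].round(1),st[i,2:].tolist(),onz(c,*ce[i],0.05)) for i in range(1,k) if st[i,4]>40]
def st():
    s=state(); print('clk',round(s['clock'],2),'tcp',s['tcp_pos'].round(4),'org',org(s['tcp_pos']).round(1),'F',s['force'].round(1),'w',round(s['grip_width'],4)); return s
E
python3 - <<'E'
from h import *
c=grab('top','top3')
for p in caps(c): print(*p)
s=st(); h=cv2.cvtColor(c['frame'],cv2.COLOR_RGB2HSV); print(h[193,212:232].tolist())
E
```

```text
[218.7 192.9] [12, 11, 107] [0.55566171 0.31506968 0.05      ]
[266.6 199.5] [12, 12, 104] [0.53317947 0.17960139 0.05      ]
[271.1 236.6] [12, 10, 97] [0.42899378 0.16782933 0.05      ]
[224.5 239.5] [13, 11, 109] [0.42432209 0.29744412 0.05      ]
clk 15.35 tcp [ 0.5361 -0.2622  0.1845] org [ -54.3 -137.8  184.5] F [ 0.2 -0.8 -1.2] w 0.0429
[[17, 53, 125], [4, 17, 106], [150, 8, 99], [140, 8, 99], [150, 3, 99], [135, 5, 100], [160, 7, 104], [158, 10, 100], [150, 3, 100], [135, 5, 102], [140, 8, 97], [150, 6, 92], [60, 3, 96], [36, 11, 115], [23, 18, 128], [19, 44, 138], [18, 76, 147], [19, 95, 155], [18, 100, 156], [19, 97, 158]]
```

```bash
cat >> h.py <<'E'
def go(x,y,z=None):
    """cm along tool axes to bring the TCP to organiser x,y (mm), z (mm)"""
    s=state(); d=np.r_[wld(x,y)-s['tcp_pos'][:2], 0 if z is None else z/1e3-s['tcp_pos'][2]]
    return (s['eef_rot'].T@d*100).round(2)
E
python3 - <<'E'
from h import *
for n,p in dict(A=(.5557,.315),B=(.5332,.1796),C=(.429,.168),D=(.4243,.2975)).items(): 
    o=org(p); print(n,o[:2].round(1),go(o[0]-4,o[1],150))
E
```

```text
A [ 32.5 433.2] [  8.25 -57.11   3.36]
B [ -5.7 301.3] [  4.44 -43.92   3.38]
C [-110.5  302. ] [ -6.04 -43.98   3.36]
D [-100.1  431.1] [ -5.01 -56.9    3.33]
```

>>> {"fn": "send_rows", "kwargs": {"offset": [[0.2, -2.2, 0], [0.2, -2.2, 0], [0.2, -2.2, 0], [0.2, -2.2, 0], [0.2, -2.2, 0], [0.2, -2.2, 0], [0.2, -2.2, 0], [0.2, -2.2, 0], [0.2, -2.2, 0], [0.2, -2.2, 0]], "yaw": [0, 0, 0, 0, 0, 0, 0, 0, 0, 0], "claw": 0.3}}

```text
clock: 16.35
tcp_pos: [0.5283, -0.0397, 0.1807]
eef_rot: [[0.993, 0.116, -0.004], [0.116, -0.993, 0.0], [-0.004, -0.001, -1.0]]
force: [1.3, -0.6, 0.1]
grip_width: 0.0553
```

>>> {"fn": "send_rows", "kwargs": {"offset": [[0.25, -2.2, 0], [0.25, -2.2, 0], [0.25, -2.2, 0], [0.25, -2.2, 0], [0.25, -2.2, 0], [0.25, -2.2, 0.5], [0.25, -2.2, 1], [0.25, -2.2, 1], [0.24, -2.2, 1], [0.2, -2.1, 0]], "yaw": [0, 0, 0, 0, 0, 0, 0, 0, 0, 0]}}

```text
clock: 17.35
tcp_pos: [0.5259, 0.1799, 0.1437]
eef_rot: [[0.993, 0.116, -0.006], [0.116, -0.993, -0.002], [-0.006, 0.001, -1.0]]
force: [-0.9, -0.9, 0.2]
grip_width: 0.0554
```

Run:
```python
from h import *
s=st(); print(go(-9.7,301.3,22), s['joints'].round(0))
```

```text
clk 17.35 tcp [0.5259 0.1799 0.1437] org [-12.9 302.5 143.7] F [-0.9 -0.9  0.2] w 0.0554
[ 0.4   0.1  12.17] [14.  4. 98. -0. 78. 97.]
```

>>> {"fn": "send_rows", "kwargs": {"offset": [[0, 0, 2], [0, 0, 2], [0, 0, 2], [0, 0, 2], [0, 0, 1.5], [0, 0, 1.3], [0, 0, 1], [0, 0, 0.8], [0, 0, 0], [0, 0, 0]], "yaw": [0, 0, 0, 0, 0, 0, 0, 0, 0, 0]}}

```text
clock: 18.35
tcp_pos: [0.5288, 0.1798, 0.0225]
eef_rot: [[0.993, 0.116, 0.001], [0.116, -0.993, 0.0], [0.001, -0.0, -1.0]]
force: [1.2, 0.3, -0.4]
grip_width: 0.0553
```

>>> {"fn": "send_rows", "kwargs": {"offset": [[0, 0, 0], [0, 0, 0], [0, 0, 0], [0, 0, 0], [0, 0, 0], [0, 0, 0]], "yaw": [0, 0, 0, 0, 0, 0], "claw": -1, "force": 30}}

```text
clock: 18.95
tcp_pos: [0.5293, 0.1798, 0.0231]
eef_rot: [[0.993, 0.116, 0.002], [0.116, -0.993, 0.0], [0.002, -0.0, -1.0]]
force: [0.1, 0.1, 6.2]
grip_width: 0.0323
```

Run:
```python
from h import *
s=st(); print(go(-4,110,115))
c=grab('side','side4')
cc=cv2.imread('pics/side4.png')[80:230,240:400]; cv2.imwrite('pics/c4.png',cv2.resize(cc,None,fx=4,fy=4,interpolation=2))
```

```text
clk 18.95 tcp [0.5293 0.1798 0.0231] org [ -9.5 302.   23.1] F [0.1 0.1 6.2] w 0.0323
[ 0.57 19.2  -9.19]
```

View pics/c4.png

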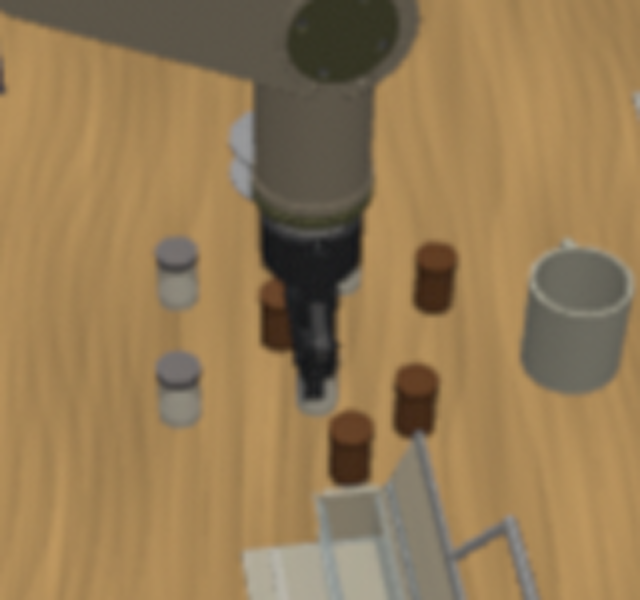

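>>> {"fn": "send_rows", "kwargs": {"offset": [[0, 0, -2], [0, 0, -3], [0, 0, -3], [0, 0, -2], [0, 1, 0], [0, 2, 0], [0.1, 2.2, 0], [0.1, 2.2, 0], [0.1, 2.2, 0], [0.1, 2.2, 0]], "yaw": [0, 0, 0, 0, 0, 0, 0, 0, 0, 0]}}

```text
clock: 20.0
tcp_pos: [0.5452, 0.0615, 0.1203]
eef_rot: [[0.993, 0.116, -0.002], [0.116, -0.993, -0.0], [-0.002, -0.0, -1.0]]
force: [-0.2, 0.9, -1.0]
grip_width: 0.032
```

>>> {"fn": "send_rows", "kwargs": {"offset": [[0.1, 2.2, 0], [0.1, 2.2, 0], [0, 2, 0], [0, 1, 0], [0, 0, 0], [0, 0, 0]], "yaw": [0, 0, 0, 0, 0, 0]}}

```text
clock: 20.6
tcp_pos: [0.5563, -0.01, 0.1214]
eef_rot: [[0.993, 0.116, -0.001], [0.116, -0.993, 0.001], [-0.001, -0.001, -1.0]]
force: [-0.3, 1.0, -0.6]
grip_width: 0.0322
```

Run:
```python
from h import *
s=st(); print(go(-4,110,30),s['eef_rot'].round(3))
c=grab('top','top4')
cc=cv2.imread('pics/top4.png')[130:250,200:360]; cv2.imwrite('pics/c5.png',cv2.resize(cc,None,fx=4,fy=4,interpolation=2))
for p in caps(c): print(*p)
```

```text
clk 20.6 tcp [ 0.5563 -0.01    0.1214] org [ -4.9 110.3 121.4] F [-0.3  1.  -0.6] w 0.0322
[0.1  0.04 9.14] [[ 0.993  0.116 -0.001]
 [ 0.116 -0.993  0.001]
 [-0.001 -0.001 -1.   ]]
[299.3 205. ] [14, 110, 211] [0.51513932 0.08783398 0.05      ]
[305.8 209.5] [9, 79, 187] [0.50195117 0.06979385 0.05      ]
[218.8 192.9] [13, 11, 108] [0.55562141 0.31466753 0.05      ]
[271.1 236.5] [12, 11, 99] [0.42927296 0.16769133 0.05      ]
[224.4 239.5] [13, 11, 110] [0.42438788 0.2975836  0.05      ]
```

View pics/c5.png

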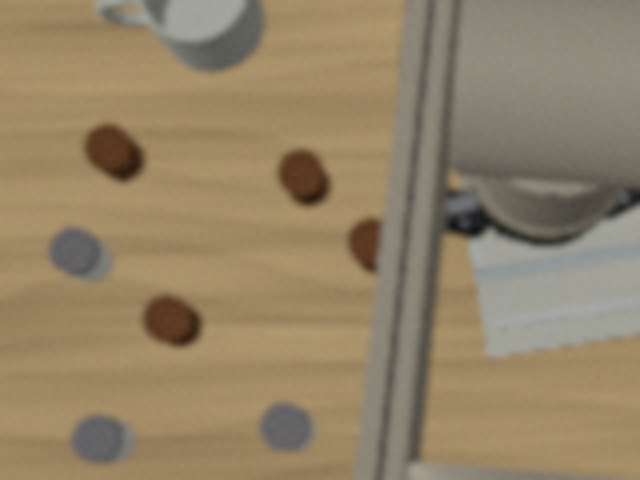

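>>> {"fn": "send_rows", "kwargs": {"offset": [[0.15, 0, 1], [0, 0, 1.5], [0, 0, 1.5], [0, 0, 1], [0, 0, 0.7], [0, 0, 0.6], [0, 0, 0.6], [0, 0, 0.5], [0, 0, 0.5], [0, 0, 0.5]], "yaw": [0, 0, 0, 0, 0, 0, 0, 0, 0, 0]}}

```text
clock: 21.65
tcp_pos: [0.5571, -0.0104, 0.0378]
eef_rot: [[0.993, 0.116, -0.003], [0.116, -0.993, -0.0], [-0.003, -0.0, -1.0]]
force: [-8.5, -1.0, 6.3]
grip_width: 0.0324
```

>>> {"fn": "send_rows", "kwargs": {"offset": [[0, 0, 0.3], [0, 0, 0.3], [0, 0, 0.2], [0, 0, 0]], "yaw": [0, 0, 0, 0]}}

```text
clock: 22.05
tcp_pos: [0.557, -0.0103, 0.0295]
eef_rot: [[0.993, 0.116, -0.003], [0.116, -0.993, -0.0], [-0.003, -0.0, -1.0]]
force: [-6.4, -1.2, 1.0]
grip_width: 0.0322
```

Run:
```python
from h import *
s=st()
c=grab('side','side5')
cc=cv2.imread('pics/side5.png')[150:330,260:420]; cv2.imwrite('pics/c6.png',cv2.resize(cc,None,fx=3.3,fy=3.3,interpolation=2))
```

```text
clk 22.05 tcp [ 0.557  -0.0103  0.0295] org [ -4.2 109.9  29.5] F [-6.4 -1.2  1. ] w 0.0322
```

View pics/c6.png

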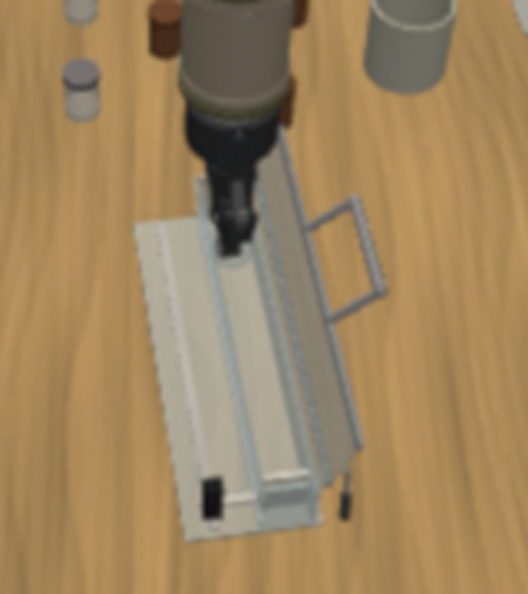

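>>> {"fn": "send_rows", "kwargs": {"offset": [[0, 0, 0], [0, 0, 0], [0, 0, 0], [0, 0, -0.5], [0, 0, -2], [0, 0, -3], [0, 0, -3], [0, 0, -3], [0, 0, -1], [0, 0, 0]], "yaw": [0, 0, 0, 0, 0, 0, 0, 0, 0, 0], "claw": 0}}

```text
clock: 23.1
tcp_pos: [0.5598, -0.0103, 0.1575]
eef_rot: [[0.993, 0.117, 0.005], [0.117, -0.993, -0.0], [0.004, 0.001, -1.0]]
force: [0.4, 0.1, -0.4]
grip_width: 0.0426
```

>>> {"fn": "send_rows", "kwargs": {"offset": [[-1, -2, 0], [-1.1, -2, 0], [-1.1, -2, 0], [-1.1, -2, 0], [-1.1, -2, 0], [-1.1, -2, 0], [-1.1, -2, 0], [-1.1, -2, 0], [-1.1, -2, 0], [-1, -1.2, 0]], "yaw": [0, 0, 0, 0, 0, 0, 0, 0, 0, 0], "claw": 0.3}}

```text
clock: 24.1
tcp_pos: [0.4268, 0.1687, 0.1532]
eef_rot: [[0.993, 0.117, -0.003], [0.117, -0.993, -0.001], [-0.003, 0.0, -1.0]]
force: [0.2, -0.5, -1.0]
grip_width: 0.0553
```

Run:
```python
from h import *
s=st(); print(go(-114.5,302,22))
c=grab('top','top6')
for p in caps(c,(150,260,195,450)): print(*p, org(p[2]).round(0))
c=grab('side','side6')
cc=cv2.imread('pics/side6.png')[100:300,240:420]; cv2.imwrite('pics/c7.png',cv2.resize(cc,None,fx=3,fy=3,interpolation=2))
```

```text
clk 24.1 tcp [0.4268 0.1687 0.1532] org [-112.6  302.9  153.2] F [ 0.2 -0.5 -1. ] w 0.0553
[-0.15  0.09 13.12]
[333.4 187.2] [10, 12, 99] [ 0.56301186 -0.00931713  0.05      ] [  2. 110.  50.]
[254.8 216.4] [93, 75, 962] [0.48622945 0.21309169 0.05      ] [-48. 340.  50.]
[228.3 251.6] [66, 19, 509] [0.39084987 0.28666836 0.05      ] [-135.  424.   50.]
```

View pics/c7.png

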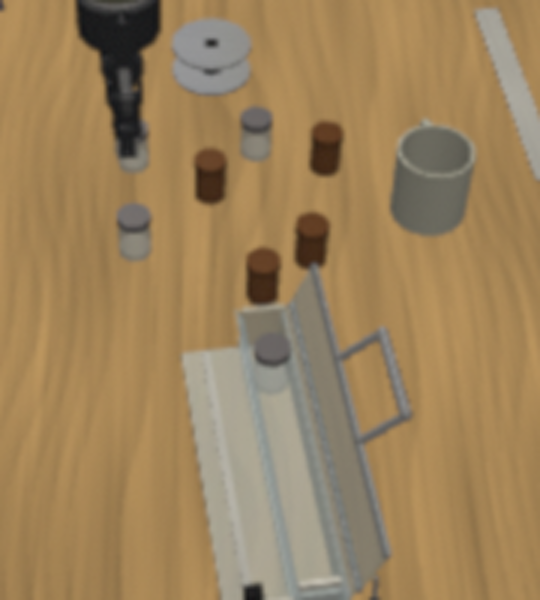

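Canister 1 stands upright in the trough at crop (272,362), and the others haven't moved. Next is the canister under the hand.

>>> {"fn": "send_rows", "kwargs": {"offset": [[-0.1, 0, 2], [0, 0, 2], [0, 0, 2], [0, 0, 2], [0, 0, 1.7], [0, 0, 1.3], [0, 0, 1], [0, 0, 0.8], [0, 0, 0.3], [0, 0, 0]], "yaw": [0, 0, 0, 0, 0, 0, 0, 0, 0, 0]}}

```text
clock: 25.2
tcp_pos: [0.4276, 0.1678, 0.024]
eef_rot: [[0.993, 0.116, -0.0], [0.116, -0.993, -0.0], [-0.0, 0.0, -1.0]]
force: [0.3, 0.4, 0.5]
grip_width: 0.0557
```

>>> {"fn": "send_rows", "kwargs": {"offset": [[0, 0, 0], [0, 0, 0], [0, 0, 0], [0, 0, 0], [0, 0, 0], [0, 0, 0]], "yaw": [0, 0, 0, 0, 0, 0], "claw": -1, "force": 30}}

```text
clock: 25.8
tcp_pos: [0.4284, 0.1681, 0.0249]
eef_rot: [[0.993, 0.117, 0.001], [0.117, -0.993, 0.0], [0.001, -0.0, -1.0]]
force: [-0.4, 0.1, 6.6]
grip_width: 0.0321
```

Run:
```python
from h import *
s=st(); print(go(-5,56,123))
```

```text
clk 25.8 tcp [0.4284 0.1681 0.0249] org [-111.2  302.1   24.9] F [-0.4  0.1  6.6] w 0.0321
[10.63 24.61 -9.8 ]
```

>>> {"fn": "send_rows", "kwargs": {"offset": [[0, 0, -2], [0, 0, -3], [0, 0, -3], [0, 0, -2], [0.5, 1, 0], [1, 2, 0], [1.1, 2.4, 0], [1.1, 2.4, 0], [1.1, 2.4, 0], [1.1, 2.4, 0]], "yaw": [0, 0, 0, 0, 0, 0, 0, 0, 0, 0]}}

```text
clock: 26.8
tcp_pos: [0.5006, 0.048, 0.1224]
eef_rot: [[0.993, 0.116, -0.002], [0.116, -0.993, -0.0], [-0.002, -0.0, -1.0]]
force: [1.0, 0.8, -0.2]
grip_width: 0.0321
```

>>> {"fn": "send_rows", "kwargs": {"offset": [[1.1, 2.4, 0], [1.1, 2.4, 0], [1.1, 2.4, 0], [1, 2.4, 0], [0.8, 1.6, 0], [0, 0.8, 0], [0, 0, 0], [0, 0, 0], [0, 0, 1]], "yaw": [0, 0, 0, 0, 0, 0, 0, 0, 0]}}

```text
clock: 27.7
tcp_pos: [0.5662, -0.0631, 0.115]
eef_rot: [[0.993, 0.117, 0.002], [0.117, -0.993, -0.0], [0.002, 0.001, -1.0]]
force: [0.4, -0.3, 0.3]
grip_width: 0.0319
```

Run:
```python
from h import *
s=st(); print(go(-1.5,56,31))
```

```text
clk 27.7 tcp [ 0.5662 -0.0631  0.115 ] org [ -1.2  56.4 115. ] F [ 0.4 -0.3  0.3] w 0.0319
[-0.05  0.04  8.4 ]
```

>>> {"fn": "send_rows", "kwargs": {"offset": [[0, 0, 1.5], [0, 0, 1.5], [0, 0, 1], [0, 0, 0.8], [0, 0, 0.7], [0, 0, 0.6], [0, 0, 0.6], [0, 0, 0.5], [0, 0, 0.5], [0, 0, 0.5]], "yaw": [0, 0, 0, 0, 0, 0, 0, 0, 0, 0]}}

```text
clock: 28.7
tcp_pos: [0.5657, -0.0637, 0.0319]
eef_rot: [[0.993, 0.116, 0.0], [0.116, -0.993, -0.0], [0.0, 0.0, -1.0]]
force: [-0.4, 0.3, 0.2]
grip_width: 0.0321
```

>>> {"fn": "send_rows", "kwargs": {"offset": [[0, 0, 0], [0, 0, 0]], "yaw": [0, 0]}}

```text
clock: 28.9
tcp_pos: [0.5655, -0.0637, 0.0321]
eef_rot: [[0.993, 0.116, -0.0], [0.116, -0.993, 0.0], [-0.0, -0.0, -1.0]]
force: [0.4, 0.2, -0.3]
grip_width: 0.0321
```

>>> {"fn": "send_rows", "kwargs": {"offset": [[0, 0, 0.1], [0, 0, 0], [0, 0, 0], [0, 0, -0.5], [0, 0, -2], [0, 0, -3], [0, 0, -3], [0, 0, -3], [0, 0, -1], [0, 0, 0]], "yaw": [0, 0, 0, 0, 0, 0, 0, 0, 0, 0], "claw": 0}}

```text
clock: 29.9
tcp_pos: [0.567, -0.064, 0.1585]
eef_rot: [[0.993, 0.116, 0.004], [0.116, -0.993, -0.001], [0.004, 0.001, -1.0]]
force: [-0.0, 0.8, -0.2]
grip_width: 0.0427
```

>>> {"fn": "send_rows", "kwargs": {"offset": [[-0.5, -2.1, 0], [-0.6, -2.3, 0], [-0.6, -2.3, 0], [-0.6, -2.3, 0], [-0.6, -2.3, 0], [-0.6, -2.3, 0], [-0.6, -2.3, 0], [-0.6, -2.3, 0], [-0.6, -2.3, 0], [-0.6, -2.3, 0]], "yaw": [0, 0, 0, 0, 0, 0, 0, 0, 0, 0], "claw": 0.3}}

```text
clock: 30.9
tcp_pos: [0.4787, 0.1565, 0.1538]
eef_rot: [[0.993, 0.116, -0.003], [0.116, -0.993, -0.001], [-0.003, 0.0, -1.0]]
force: [-0.5, -0.2, 0.1]
grip_width: 0.0556
```

>>> {"fn": "send_rows", "kwargs": {"offset": [[-0.6, -2.3, 0], [-0.6, -2.3, 0], [-0.6, -2.3, 0], [-0.6, -2.3, 0], [-0.6, -2.3, 0], [-0.6, -2.2, 0], [-0.4, -1, 0], [0, 0, 0], [0, 0, 0]], "yaw": [0, 0, 0, 0, 0, 0, 0, 0, 0]}}

```text
clock: 31.8
tcp_pos: [0.4233, 0.2965, 0.1552]
eef_rot: [[0.993, 0.117, -0.001], [0.117, -0.993, -0.001], [-0.001, 0.001, -1.0]]
force: [0.7, -1.2, -0.8]
grip_width: 0.0555
```

Run:
```python
from h import *
s=st(); print(go(-101,431.1,23))
c=grab('top','top8')
for p in caps(c,(150,260,195,450)): print(*p, org(p[2]).round(0))
c=grab('side','side8')
for p in caps(c,(100,330,270,345)): print(p[0],p[1],org(p[2]))
```

```text
clk 31.8 tcp [0.4233 0.2965 0.1552] org [-101.2  430.2  155.2] F [ 0.7 -1.2 -0.8] w 0.0555
[ 0.04 -0.1  13.22]
[352.3 184.8] [10, 11, 93] [ 0.56838299 -0.06262716  0.05      ] [ 1. 57. 50.]
[333.4 187.1] [10, 12, 96] [ 0.56320778 -0.00918439  0.05      ] [  2. 110.  50.]
[218.8 192.9] [13, 11, 108] [0.55559494 0.31466724 0.05      ] [ 32. 433.  50.]
[208.4 240.3] [38, 42, 836] [0.42321244 0.34236302 0.05      ] [-96. 476.  50.]
[282.  109.3] [10, 22, 158] [-89.90572057 600.04369441  50.        ]
[324.9 140.4] [9, 9, 72] [ 32.61702181 425.22479028  50.        ]
[283.4 145.5] [10, 8, 42] [-101.39627919  416.29729348   50.        ]
[330.4 216. ] [12, 13, 117] [  1.89862789 111.11021552  50.        ]
[332.8 231.8] [13, 12, 118] [1.13695800e-03 5.54974433e+01 5.00000000e+01]
[324.  300.8] [7, 14, 88] [ -54.18245463 -150.76933969   50.        ]
```

>>> {"fn": "send_rows", "kwargs": {"offset": [[0, 0, 2], [0, 0, 2], [0, 0, 2], [0, 0, 2], [0, 0, 1.7], [0, 0, 1.3], [0, 0, 1], [0, 0, 0.8], [0, 0, 0.4], [0, 0, 0]], "yaw": [0, 0, 0, 0, 0, 0, 0, 0, 0, 0]}}

```text
clock: 32.9
tcp_pos: [0.4235, 0.2971, 0.0239]
eef_rot: [[0.993, 0.116, -0.0], [0.116, -0.993, -0.0], [-0.0, 0.0, -1.0]]
force: [-0.5, 0.2, -0.3]
grip_width: 0.0554
```

>>> {"fn": "send_rows", "kwargs": {"offset": [[0, 0, 0], [0, 0, 0], [0, 0, 0], [0, 0, 0], [0, 0, 0], [0, 0, 0]], "yaw": [0, 0, 0, 0, 0, 0], "claw": -1, "force": 30}}

```text
clock: 33.5
tcp_pos: [0.4241, 0.2977, 0.0249]
eef_rot: [[0.993, 0.117, 0.001], [0.117, -0.993, 0.001], [0.001, -0.001, -1.0]]
force: [-1.1, -0.1, 5.7]
grip_width: 0.0318
```

Run:
```python
from h import *
s=st(); print(go(-1,2,123))
```

```text
clk 33.5 tcp [0.4241 0.2977 0.0249] org [-100.2  431.3   24.9] F [-1.1 -0.1  5.7] w 0.0318
[ 9.94 42.92 -9.82]
```

>>> {"fn": "send_rows", "kwargs": {"offset": [[0, 0, -2], [0, 0, -3], [0, 0, -3], [0, 0, -2], [0.4, 1.9, 0], [0.5, 2.5, 0], [0.5, 2.5, 0], [0.5, 2.5, 0], [0.6, 2.5, 0], [0.6, 2.5, 0]], "yaw": [0, 0, 0, 0, 0, 0, 0, 0, 0, 0]}}

```text
clock: 34.5
tcp_pos: [0.471, 0.1567, 0.1238]
eef_rot: [[0.993, 0.117, -0.001], [0.117, -0.993, -0.0], [-0.001, 0.0, -1.0]]
force: [0.4, 0.2, -0.8]
grip_width: 0.0318
```

>>> {"fn": "send_rows", "kwargs": {"offset": [[0.6, 2.5, 0], [0.6, 2.5, 0], [0.6, 2.5, 0], [0.6, 2.5, 0], [0.6, 2.5, 0], [0.6, 2.5, 0], [0.6, 2.5, 0], [0.6, 2.5, 0], [0.6, 2.5, 0], [0.6, 2.5, 0]], "yaw": [0, 0, 0, 0, 0, 0, 0, 0, 0, 0]}}

```text
clock: 35.5
tcp_pos: [0.5597, -0.0845, 0.1236]
eef_rot: [[0.993, 0.116, -0.001], [0.116, -0.993, 0.0], [-0.001, -0.0, -1.0]]
force: [1.0, -0.6, -0.5]
grip_width: 0.0317
```

>>> {"fn": "send_rows", "kwargs": {"offset": [[0.6, 2.4, 0], [0.2, 1.2, 0], [0, 0, 0], [0, 0, 1], [0, 0, 0]], "yaw": [0, 0, 0, 0, 0]}}

```text
clock: 36.0
tcp_pos: [0.5705, -0.1168, 0.112]
eef_rot: [[0.993, 0.117, -0.003], [0.117, -0.993, 0.001], [-0.003, -0.002, -1.0]]
force: [0.5, -0.4, -1.4]
grip_width: 0.032
```

Run:
```python
from h import *
s=st(); print(go(-1.2,2,31))
```

```text
clk 36.0 tcp [ 0.5705 -0.1168  0.112 ] org [ -3.3   2.6 112. ] F [ 0.5 -0.4 -1.4] w 0.032
[0.23 0.07 8.1 ]
```

>>> {"fn": "send_rows", "kwargs": {"offset": [[0.15, 0, 1.5], [0, 0, 1.5], [0, 0, 1], [0, 0, 0.8], [0, 0, 0.7], [0, 0, 0.6], [0, 0, 0.6], [0, 0, 0.5], [0, 0, 0.5], [0, 0, 0.5]], "yaw": [0, 0, 0, 0, 0, 0, 0, 0, 0, 0]}}

```text
clock: 37.0
tcp_pos: [0.5736, -0.1182, 0.0319]
eef_rot: [[0.993, 0.116, 0.0], [0.116, -0.993, -0.0], [0.0, 0.0, -1.0]]
force: [-0.1, 0.2, -0.2]
grip_width: 0.032
```

>>> {"fn": "send_rows", "kwargs": {"offset": [[0, 0, 0], [0, 0, 0]], "yaw": [0, 0]}}

```text
clock: 37.2
tcp_pos: [0.5734, -0.1181, 0.0321]
eef_rot: [[0.993, 0.116, -0.0], [0.116, -0.993, 0.0], [-0.0, -0.0, -1.0]]
force: [-0.6, 0.5, 0.1]
grip_width: 0.0321
```

>>> {"fn": "send_rows", "kwargs": {"offset": [[0, 0, 0.1], [0, 0, 0], [0, 0, 0], [0, 0, -0.5], [0, 0, -2], [0, 0, -3], [0, 0, -3], [0, 0, -3], [0, 0, -1], [0, -1, 0]], "yaw": [0, 0, 0, 0, 0, 0, 0, 0, 0, 0], "claw": 0}}

```text
clock: 38.2
tcp_pos: [0.5737, -0.1092, 0.1586]
eef_rot: [[0.993, 0.115, 0.004], [0.115, -0.993, -0.002], [0.004, 0.002, -1.0]]
force: [-0.0, 0.7, -0.1]
grip_width: 0.0427
```

>>> {"fn": "send_rows", "kwargs": {"offset": [[0.1, -2.4, 0], [0.2, -2.4, 0], [0.2, -2.4, 0], [0.2, -2.4, 0], [0.2, -2.4, 0], [0.2, -2.4, 0], [0.2, -2.4, 0], [0.2, -2.4, 0], [0.2, -2.4, 0], [0.2, -2.4, 0]], "yaw": [0, 0, 0, 0, 0, 0, 0, 0, 0, 0], "claw": 0.3}}

```text
clock: 39.2
tcp_pos: [0.5614, 0.1338, 0.1536]
eef_rot: [[0.993, 0.117, -0.004], [0.117, -0.993, -0.0], [-0.004, -0.0, -1.0]]
force: [-0.1, -0.2, -0.3]
grip_width: 0.055
```

>>> {"fn": "send_rows", "kwargs": {"offset": [[0.2, -2.4, 0], [0.2, -2.4, 0], [0.2, -2.4, 0], [0.2, -2.4, 0], [0.2, -2.4, 0], [0.2, -2.4, 0], [0.1, -2.4, 0], [0.05, -1.4, 0], [0, 0, 0], [0, 0, 0]], "yaw": [0, 0, 0, 0, 0, 0, 0, 0, 0, 0]}}

```text
clock: 40.2
tcp_pos: [0.5548, 0.3142, 0.155]
eef_rot: [[0.993, 0.117, -0.001], [0.117, -0.993, -0.001], [-0.002, 0.001, -1.0]]
force: [0.2, -0.9, 0.3]
grip_width: 0.0556
```

Run:
```python
from h import *
s=st(); print(go(32,433.2,24))
c=grab('top','top9')
for p in caps(c,(150,260,195,450)): print(*p, org(p[2]).round(0))
c=grab('side','side9')
for p in caps(c,(100,330,270,345)): print(p[0],p[1],org(p[2]))
```

```text
clk 40.2 tcp [0.5548 0.3142 0.155 ] org [ 31.5 432.5 155. ] F [ 0.2 -0.9  0.3] w 0.0556
[ 0.07 -0.08 13.1 ]
[210.9 208.1] [37, 100, 1568] [0.5130042  0.33656265 0.05      ] [ -7. 460.  50.]
[371.4 181.8] [10, 11, 94] [ 0.57536103 -0.1168811   0.05      ] [ 2.  2. 50.]
[352.3 184.9] [10, 11, 93] [ 0.56810461 -0.06267716  0.05      ] [ 1. 57. 50.]
[333.4 187.2] [10, 12, 94] [ 0.56298913 -0.00914009  0.05      ] [  2. 110.  50.]
[205.4 241.4] [23, 43, 86] [0.42030396 0.35049528 0.05      ] [-98. 484.  50.]
[198.8 252.5] [13, 18, 115] [0.39025489 0.36825181 0.05      ] [-126.  505.   50.]
[326.7 107.7] [11, 19, 149] [ 62.88399252 590.81167781  50.        ]
[324.9 140.4] [9, 9, 72] [ 32.61702181 425.22479028  50.        ]
[330.4 216.1] [12, 12, 116] [  1.80333018 110.90156659  50.        ]
[332.9 231.9] [13, 11, 116] [-1.31844426e-02  5.50075930e+01  5.00000000e+01]
[336.4 248.2] [13, 13, 130] [ 0.87890334  0.29148805 50.        ]
[324.  300.8] [7, 14, 88] [ -54.18245463 -150.76933969   50.        ]
```

Three canisters are placed, at y ≈ 110, 56 and 1. Now the last one.

>>> {"fn": "send_rows", "kwargs": {"offset": [[0, 0, 2], [0, 0, 2], [0, 0, 2], [0, 0, 2], [0, 0, 1.7], [0, 0, 1.3], [0, 0, 1], [0, 0, 0.8], [0, 0, 0.3], [0, 0, 0]], "yaw": [0, 0, 0, 0, 0, 0, 0, 0, 0, 0]}}

```text
clock: 41.3
tcp_pos: [0.5554, 0.3147, 0.025]
eef_rot: [[0.993, 0.117, -0.0], [0.117, -0.993, -0.0], [-0.0, 0.0, -1.0]]
force: [0.2, 0.2, 1.2]
grip_width: 0.0555
```

>>> {"fn": "send_rows", "kwargs": {"offset": [[0, 0, 0], [0, 0, 0], [0, 0, 0], [0, 0, 0], [0, 0, 0], [0, 0, 0]], "yaw": [0, 0, 0, 0, 0, 0], "claw": -1, "force": 30}}

```text
clock: 41.9
tcp_pos: [0.5561, 0.3151, 0.0261]
eef_rot: [[0.993, 0.117, 0.002], [0.117, -0.993, 0.001], [0.002, -0.001, -1.0]]
force: [0.2, 0.2, 5.2]
grip_width: 0.0317
```

Run:
```python
from h import *
s=st(); print(go(-0.5,-54,123))
```

```text
clk 41.9 tcp [0.5561 0.3151 0.0261] org [ 32.8 433.2  26.1] F [0.2 0.2 5.2] w 0.0317
[-3.31 48.72 -9.72]
```

>>> {"fn": "send_rows", "kwargs": {"offset": [[0, 0, -2], [0, 0, -3], [0, 0, -3], [0, 0, -2], [-0.3, 1.5, 0], [-0.5, 2.5, 0], [-0.5, 2.5, 0], [-0.5, 2.5, 0], [-0.5, 2.5, 0], [-0.5, 2.5, 0]], "yaw": [0, 0, 0, 0, 0, 0, 0, 0, 0, 0]}}

```text
clock: 42.9
tcp_pos: [0.5424, 0.1703, 0.1231]
eef_rot: [[0.993, 0.116, -0.003], [0.116, -0.993, -0.001], [-0.003, 0.001, -1.0]]
force: [0.0, -0.1, 0.2]
grip_width: 0.0322
```

>>> {"fn": "send_rows", "kwargs": {"offset": [[-0.5, 2.5, 0], [0, 2.5, 0], [0, 2.5, 0], [0, 2.5, 0], [0, 2.5, 0], [0, 2.5, 0], [0, 2.5, 0], [0, 2.5, 0], [0, 2.5, 0], [0, 2.5, 0]], "yaw": [0, 0, 0, 0, 0, 0, 0, 0, 0, 0]}}

```text
clock: 43.9
tcp_pos: [0.5664, -0.078, 0.1231]
eef_rot: [[0.993, 0.116, -0.003], [0.116, -0.993, 0.0], [-0.003, -0.001, -1.0]]
force: [0.4, 0.2, -1.6]
grip_width: 0.032
```

>>> {"fn": "send_rows", "kwargs": {"offset": [[0, 2.5, 0], [0, 2.5, 0], [0, 2.5, 0], [0, 1.7, 0], [0, 0.5, 0], [0, 0, 1], [0, 0, 0]], "yaw": [0, 0, 0, 0, 0, 0, 0]}}

```text
clock: 44.6
tcp_pos: [0.578, -0.1716, 0.1127]
eef_rot: [[0.993, 0.117, -0.003], [0.117, -0.993, 0.002], [-0.003, -0.002, -1.0]]
force: [-0.2, 0.7, -1.4]
grip_width: 0.0322
```

Run:
```python
from h import *
s=st(); print(go(-0.5,-54,32.5))
```

```text
clk 44.6 tcp [ 0.578  -0.1716  0.1127] org [ -2.2 -52.7 112.7] F [-0.2  0.7 -1.4] w 0.0322
[0.19 0.15 8.02]
```

>>> {"fn": "send_rows", "kwargs": {"offset": [[0, 0, 1.5], [0, 0, 1.5], [0, 0, 1], [0, 0, 0.8], [0, 0, 0.7], [0, 0, 0.6], [0, 0, 0.5], [0, 0, 0.5], [0, 0, 0.5], [0, 0, 0.5]], "yaw": [0, 0, 0, 0, 0, 0, 0, 0, 0, 0]}}

```text
clock: 45.6
tcp_pos: [0.5795, -0.1729, 0.0339]
eef_rot: [[0.993, 0.116, 0.0], [0.116, -0.993, -0.0], [0.0, 0.0, -1.0]]
force: [-0.0, -0.0, -0.7]
grip_width: 0.0321
```

>>> {"fn": "send_rows", "kwargs": {"offset": [[0, 0, 0], [0, 0, 0]], "yaw": [0, 0]}}

```text
clock: 45.8
tcp_pos: [0.5793, -0.1728, 0.034]
eef_rot: [[0.993, 0.116, -0.0], [0.116, -0.993, 0.0], [-0.0, -0.0, -1.0]]
force: [-0.9, -0.2, -1.2]
grip_width: 0.0318
```

>>> {"fn": "send_rows", "kwargs": {"offset": [[0, 0, 0.1], [0, 0, 0], [0, 0, 0], [0, 0, -0.5], [0, 0, -2], [0, 0, -3], [0, 0, -3], [0, 0, -3], [0, 0, -1], [0, 0, 0]], "yaw": [0, 0, 0, 0, 0, 0, 0, 0, 0, 0], "claw": 0}}

```text
clock: 46.8
tcp_pos: [0.5808, -0.1734, 0.1606]
eef_rot: [[0.993, 0.116, 0.004], [0.116, -0.993, -0.002], [0.004, 0.002, -1.0]]
force: [0.1, 0.4, 0.5]
grip_width: 0.0427
```

>>> {"fn": "send_rows", "kwargs": {"offset": [[-1, 1.7, 0], [-1, 1.7, 0], [-1, 1.7, 0], [-1, 1.7, 0], [-1, 1.6, 0], [-0.3, 0, 0], [0, 0, 0], [0, 0, 0]], "yaw": [0, 0, 0, 0, 0, 0, 0, 0], "claw": -0.3}}

```text
clock: 47.6
tcp_pos: [0.5363, -0.2615, 0.157]
eef_rot: [[0.993, 0.117, -0.001], [0.117, -0.993, 0.001], [-0.001, -0.001, -1.0]]
force: [-0.3, 0.3, 0.1]
grip_width: 0.03
```

Run:
```python
from h import *
s=st(); print(go(-54,-138,23))
c=grab('top','top10')
for p in caps(c,(150,260,195,450)): print(*p, org(p[2]).round(0))
c=grab('side','side10')
for p in caps(c,(100,330,270,345)): print(p[0],p[1],org(p[2]).round(0))
cc=cv2.imread('pics/side10.png')[100:340,240:420]; cv2.imwrite('pics/c10.png',cv2.resize(cc,None,fx=2.5,fy=2.5,interpolation=2))
```

```text
clk 47.6 tcp [ 0.5363 -0.2615  0.157 ] org [ -54.1 -137.1  157. ] F [-0.3  0.3  0.1] w 0.03
[ 0.02  0.11 13.4 ]
[427.7 203.2] [49, 107, 1280] [ 0.51042567 -0.270987    0.05      ] [ -81. -144.   50.]
[390.7 178.8] [11, 11, 96] [ 0.58256882 -0.17163558  0.05      ] [  2. -53.  50.]
[371.5 180.9] [10, 12, 95] [ 0.57803318 -0.11719723  0.05      ] [ 4.  1. 50.]
[352.3 184.9] [10, 11, 94] [ 0.56794668 -0.06275239  0.05      ] [ 1. 57. 50.]
[333.4 187.2] [10, 12, 95] [ 0.56308457 -0.009162    0.05      ] [  2. 110.  50.]
[432.  228.2] [38, 67, 150] [ 0.44047225 -0.27838909  0.05      ] [-151. -143.   50.]
[432.2 255.5] [32, 10, 108] [ 0.3658144  -0.27388189  0.05      ] [-225. -130.   50.]
[300.8 114.6] [75, 39, 1631] [-30. 564.  50.]
[312.6 182.9] [75, 101, 3225] [-31. 243.  50.]
[328.1 252. ] [37, 54, 1157] [-23.  -9.  50.]
[323.9 300.8] [7, 13, 84] [ -54. -151.   50.]
```

View pics/c10.png

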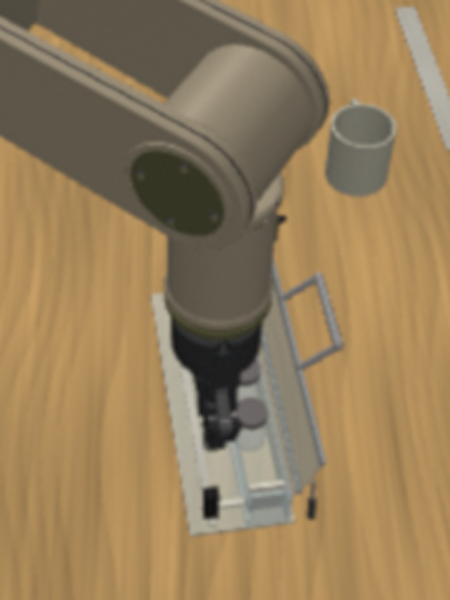

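Run:
```python
import cv2,numpy as np
f=[cv2.resize(cv2.imread(f'pics/{n}.png')[165:200,320:402],None,fx=7,fy=7,interpolation=2) for n in ('top9','top10')]
cv2.imwrite('pics/c11.png',np.vstack(f))
```

```text
(no output)
```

View pics/c11.png

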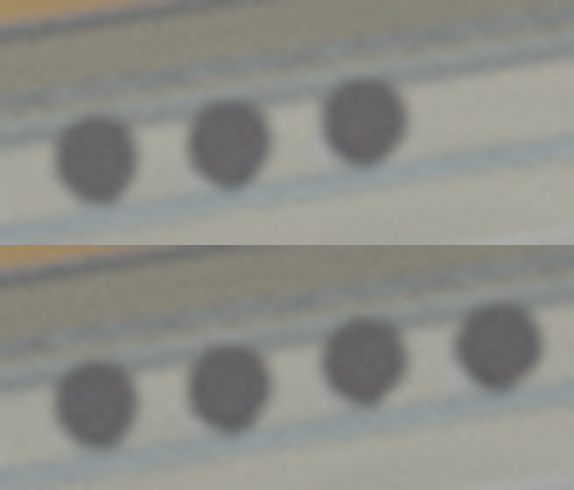

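All four caps are round and in line in the trough, so they stand upright. Number 3 has shifted about 2 mm in x, which is within its play. Now I'll take the grip.

>>> {"fn": "send_rows", "kwargs": {"offset": [[0, 0.1, 2], [0, 0, 2], [0, 0, 2], [0, 0, 2], [0, 0, 1.7], [0, 0, 1.3], [0, 0, 1], [0, 0, 0.9], [0, 0, 0.4], [0, 0, 0]], "yaw": [0, 0, 0, 0, 0, 0, 0, 0, 0, 0]}}

```text
clock: 48.7
tcp_pos: [0.5365, -0.2633, 0.0247]
eef_rot: [[0.993, 0.116, -0.0], [0.116, -0.993, 0.0], [-0.0, -0.0, -1.0]]
force: [0.0, 0.2, 0.4]
grip_width: 0.0295
```

>>> {"fn": "send_rows", "kwargs": {"offset": [[0, 0, 0], [0, 0, 0], [0, 0, 0], [0, 0, 0], [0, 0, 0], [0, 0, 0]], "yaw": [0, 0, 0, 0, 0, 0], "claw": -1, "force": 40}}

```text
clock: 49.3
tcp_pos: [0.537, -0.2637, 0.0258]
eef_rot: [[0.993, 0.116, 0.001], [0.116, -0.993, -0.001], [0.001, 0.001, -1.0]]
force: [-1.9, 0.1, 6.0]
grip_width: 0.0133
```

>>> {"fn": "send_rows", "kwargs": {"offset": [[0, -0.5, 0], [0, -0.8, 0], [0, -0.8, 0], [0, -0.8, 0], [0, -0.8, 0], [0, -0.8, 0], [0, -0.8, 0], [0, -0.8, 0], [0, -0.8, 0], [0, -0.8, 0]], "yaw": [0, 0, 0, 0, 0, 0, 0, 0, 0, 0]}}

```text
clock: 50.3
tcp_pos: [0.527, -0.1872, 0.0258]
eef_rot: [[0.993, 0.116, -0.001], [0.116, -0.993, -0.001], [-0.001, 0.001, -1.0]]
force: [-6.3, -4.1, 10.2]
grip_width: 0.0131
```

>>> {"fn": "send_rows", "kwargs": {"offset": [[-0.1, -0.6, 0], [0, -0.6, 0], [0, -0.6, 0], [0, -0.6, 0], [0, -0.6, 0], [0, -0.6, 0], [0, -0.6, 0], [0, -0.6, 0], [0, -0.5, 0], [0, -0.4, 0]], "yaw": [0, 0, 0, 0, 0, 0, 0, 0, 0, 0]}}

```text
clock: 51.3
tcp_pos: [0.5196, -0.1308, 0.0258]
eef_rot: [[0.993, 0.117, -0.0], [0.117, -0.993, -0.001], [-0.001, 0.001, -1.0]]
force: [-6.4, -5.1, 9.7]
grip_width: 0.0131
```

Run:
```python
from h import *
s=st()
c=grab('top','top12')
for p in caps(c,(150,215,310,400)): print(*p, org(p[2]).round(1))
```

```text
clk 51.3 tcp [ 0.5196 -0.1308  0.0258] org [-55.4  -5.4  25.8] F [-6.4 -5.1  9.7] w 0.0131
[372.9 181.9] [21, 65, 164] [ 0.57510712 -0.12116488  0.05      ] [ 0.8 -2.3 50. ]
[392.2 152.6] [15, 7, 53] [ 0.65826449 -0.17972233  0.05      ] [ 76.6 -70.1  50. ]
[350.2 184.5] [48, 55, 458] [ 0.56938759 -0.05675552  0.05      ] [ 2.7 62.4 50. ]
[384.8 202.2] [28, 18, 255] [ 0.51649198 -0.15155504  0.05      ] [-60.9 -25.6  50. ]
```

>>> {"fn": "send_rows", "kwargs": {"offset": [[0, -0.3, 0], [0, -0.3, 0], [0, -0.3, 0], [0, -0.3, 0], [0, -0.2, 0], [0, -0.1, 0], [0, 0, 0]], "yaw": [0, 0, 0, 0, 0, 0, 0]}}

```text
clock: 52.05
tcp_pos: [0.5177, -0.116, 0.0257]
eef_rot: [[0.993, 0.117, -0.001], [0.117, -0.993, -0.001], [-0.001, 0.001, -1.0]]
force: [-6.5, -3.5, 10.6]
grip_width: 0.0133
```

>>> {"fn": "send_rows", "kwargs": {"offset": [[0, -0.2, 0], [0, -0.2, 0], [0, -0.1, 0]], "yaw": [0, 0, 0]}}

```text
clock: 52.35
tcp_pos: [0.5171, -0.1112, 0.0257]
eef_rot: [[0.993, 0.116, -0.001], [0.116, -0.993, -0.002], [-0.001, 0.001, -1.0]]
force: [-7.1, -4.9, 10.8]
grip_width: 0.0133
```

>>> {"fn": "send_rows", "kwargs": {"offset": [[0, -0.1, 0], [0, -0.1, 0], [0, -0.1, 0]], "yaw": [0, 0, 0]}}

```text
clock: 52.65
tcp_pos: [0.5168, -0.109, 0.0258]
eef_rot: [[0.993, 0.117, -0.001], [0.117, -0.993, -0.003], [-0.001, 0.003, -1.0]]
force: [-7.7, -11.8, 9.0]
grip_width: 0.0129
```

>>> {"fn": "send_rows", "kwargs": {"offset": [[0, -0.1, 0], [0, -0.1, 0], [0, -0.1, 0]], "yaw": [0, 0, 0]}}

```text
clock: 52.95
tcp_pos: [0.5168, -0.1085, 0.0259]
eef_rot: [[0.993, 0.116, 0.0], [0.116, -0.993, -0.007], [-0.001, 0.007, -1.0]]
force: [-4.5, -25.2, 3.4]
grip_width: 0.013
```

>>> {"fn": "send_rows", "kwargs": {"offset": [[0, 0.2, 0], [0, 0.2, 0], [0, 0.2, 0], [0, 0.2, 0], [0, 0, 0], [0, 0, 0]], "yaw": [0, 0, 0, 0, 0, 0]}}

```text
clock: 53.55
tcp_pos: [0.5172, -0.1126, 0.0257]
eef_rot: [[0.993, 0.117, -0.001], [0.117, -0.993, -0.0], [-0.001, 0.0, -1.0]]
force: [-7.3, -0.8, 12.3]
grip_width: 0.0132
```

Run:
```python
from h import *
s=st()
```

```text
clk 53.55 tcp [ 0.5172 -0.1126  0.0257] org [-55.6  13.   25.7] F [-7.3 -0.8 12.3] w 0.0132
```

>>> {"fn": "send_rows", "kwargs": {"offset": [[0, 0.1, 0], [0, 0.1, 0], [0, 0, 0], [0, 0, 0]], "yaw": [0, 0, 0, 0]}}

```text
clock: 53.95
tcp_pos: [0.5175, -0.1144, 0.0257]
eef_rot: [[0.993, 0.117, -0.001], [0.117, -0.993, -0.0], [-0.001, 0.0, -1.0]]
force: [-8.1, 0.5, 12.9]
grip_width: 0.0133
```

>>> {"fn": "send_rows", "kwargs": {"offset": [[0, 0, 0], [0, 0, 0], [0, 0, 0], [0, 0, -1], [0, 0, -2], [0, 0, -3], [0, 0, -3], [0, 0, -3], [0, 0, -3], [-1, 3, 0]], "yaw": [0, 0, 0, 0, 0, 0, 0, 0, 0, 0], "claw": -0.3}}

```text
clock: 54.95
tcp_pos: [0.5151, -0.1444, 0.1814]
eef_rot: [[0.993, 0.12, 0.009], [0.12, -0.993, -0.002], [0.009, 0.003, -1.0]]
force: [0.4, -0.8, 0.9]
grip_width: 0.03
```

>>> {"fn": "send_rows", "kwargs": {"offset": [[-2, 3, -1], [-2, 3, -1], [-2, 3, 0], [-2, 3, 0], [-2, 3, 0], [0, 3, 0], [0, 2, 0], [0, 0, 0]], "yaw": [0, 0, 0, 0, 0, 0, 0, 0]}}

```text
clock: 55.75
tcp_pos: [0.4353, -0.3581, 0.1957]
eef_rot: [[0.993, 0.114, 0.0], [0.114, -0.993, -0.001], [0.0, 0.001, -1.0]]
force: [0.5, -0.1, -0.6]
grip_width: 0.0298
```

Run:
```python
from h import *
s=st()
c=grab('top','top13'); d=grab('side','side13')
for p in caps(c,(150,215,310,400)): print(*p, org(p[2]).round(1))
for p in caps(d,(190,330,300,360)): print(p[0],p[1], org(p[2]).round(1))
a=cv2.resize(cv2.imread('pics/top13.png')[140:220,305:395],None,fx=4.5,fy=4.5,interpolation=2)
b=cv2.resize(cv2.imread('pics/side13.png')[190:280,290:370],(320,360),interpolation=2)
cv2.imwrite('pics/c13.png',np.hstack([a,b]))
```

```text
clk 55.75 tcp [ 0.4353 -0.3581  0.1957] org [-165.7 -221.3  195.7] F [ 0.5 -0.1 -0.6] w 0.0298
[341.9 186.3] [45, 16, 415] [ 0.56481207 -0.03337596  0.05      ] [ 0.9 86.1 50. ]
[331.3 224.2] [18, 38, 404] [-0.2 82.1 50. ]
[314.9 251.7] [7, 13, 78] [-56.6  -3.8  50. ]
```

View pics/c13.png

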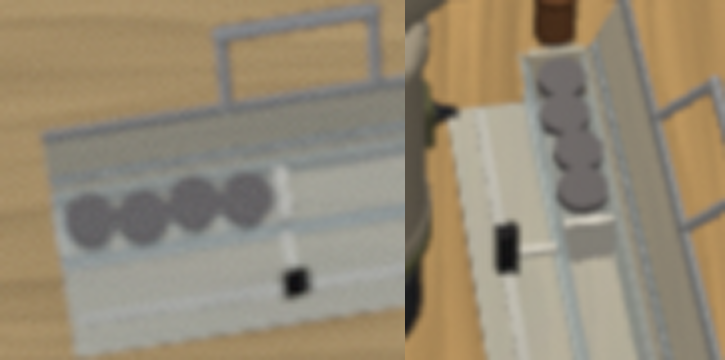

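Run:
```python
from h import *
for f in ('top13','side13'):
    c=load(f); g=c['frame'].astype(np.float32)
    for x in (0,3,6):
        row=[]
        for y in range(70,0,-2):
            w=np.r_[wld(x,y),0.055]; u=proj(c,w)
            v=cv2.getRectSubPix(c['frame'],(1,1),tuple(float(t) for t in u))[0,0]; row.append(int(v.mean()))
        print(f,x,dict(zip(range(70,0,-2),row)))
```

```text
top13 0 {70: 98, 68: 98, 66: 99, 64: 99, 62: 99, 60: 99, 58: 99, 56: 98, 54: 98, 52: 98, 50: 99, 48: 99, 46: 99, 44: 99, 42: 99, 40: 100, 38: 99, 36: 98, 34: 98, 32: 99, 30: 99, 28: 99, 26: 99, 24: 101, 22: 115, 20: 131, 18: 149, 16: 163, 14: 171, 12: 173, 10: 169, 8: 164, 6: 160, 4: 158, 2: 159}
top13 3 {70: 98, 68: 98, 66: 98, 64: 99, 62: 99, 60: 99, 58: 98, 56: 99, 54: 99, 52: 99, 50: 101, 48: 100, 46: 99, 44: 98, 42: 98, 40: 98, 38: 97, 36: 98, 34: 99, 32: 101, 30: 99, 28: 97, 26: 99, 24: 104, 22: 116, 20: 132, 18: 152, 16: 165, 14: 171, 12: 172, 10: 166, 8: 161, 6: 159, 4: 159, 2: 160}
top13 6 {70: 98, 68: 98, 66: 97, 64: 97, 62: 98, 60: 99, 58: 100, 56: 102, 54: 106, 52: 107, 50: 106, 48: 103, 46: 99, 44: 98, 42: 97, 40: 97, 38: 99, 36: 99, 34: 98, 32: 99, 30: 98, 28: 98, 26: 100, 24: 108, 22: 121, 20: 138, 18: 156, 16: 168, 14: 175, 12: 172, 10: 166, 8: 161, 6: 157, 4: 158, 2: 158}
side13 0 {70: 107, 68: 107, 66: 107, 64: 107, 62: 107, 60: 106, 58: 106, 56: 106, 54: 106, 52: 107, 50: 107, 48: 106, 46: 106, 44: 106, 42: 106, 40: 106, 38: 106, 36: 106, 34: 105, 32: 106, 30: 106, 28: 106, 26: 105, 24: 104, 22: 97, 20: 89, 18: 81, 16: 91, 14: 121, 12: 157, 10: 186, 8: 187, 6: 171, 4: 142, 2: 130}
side13 3 {70: 107, 68: 107, 66: 107, 64: 107, 62: 106, 60: 106, 58: 107, 56: 107, 54: 106, 52: 106, 50: 106, 48: 106, 46: 106, 44: 106, 42: 106, 40: 106, 38: 106, 36: 106, 34: 106, 32: 106, 30: 106, 28: 106, 26: 105, 24: 102, 22: 95, 20: 84, 18: 85, 16: 96, 14: 130, 12: 162, 10: 194, 8: 188, 6: 173, 4: 146, 2: 132}
side13 6 {70: 106, 68: 106, 66: 106, 64: 106, 62: 106, 60: 106, 58: 105, 56: 104, 54: 102, 52: 102, 50: 103, 48: 105, 46: 106, 44: 106, 42: 106, 40: 106, 38: 106, 36: 106, 34: 106, 32: 106, 30: 106, 28: 106, 26: 105, 24: 101, 22: 93, 20: 83, 18: 89, 16: 103, 14: 137, 12: 166, 10: 190, 8: 184, 6: 170, 4: 145, 2: 131}
```

Run:
```python
from h import *
c=load('top13'); print(org(onz(c,371,144.9,0.139)), go(83.7,-2,195))
```

```text
[ 84.37189825   0.68787208 139.        ] [ 24.86 -21.73   0.04]
```

>>> {"fn": "send_rows", "kwargs": {"offset": [[2.1, -1.8, 0], [2.1, -1.8, 0], [2.1, -1.8, 0], [2.1, -1.8, 0], [2.1, -1.8, 0], [2.1, -1.8, 0], [2.1, -1.8, 0], [2.1, -1.8, 0], [2.1, -1.8, 0], [2.1, -1.8, 0]], "yaw": [0, 0, 0, 0, 0, 0, 0, 0, 0, 0]}}

```text
clock: 56.85
tcp_pos: [0.6237, -0.1502, 0.1955]
eef_rot: [[0.993, 0.118, -0.0], [0.118, -0.993, 0.0], [-0.0, -0.0, -1.0]]
force: [0.2, -0.8, -0.3]
grip_width: 0.0297
```

>>> {"fn": "send_rows", "kwargs": {"offset": [[2.1, -1.8, 0], [1.8, -2, 0], [0, 0, 0], [0, 0, 0], [0, 0, 0], [0, 0, 0], [0, 0, 0], [0, 0, 0], [0, 0, 0], [0, 0, 0]], "yaw": [0, 0, -8.2, -8.2, -8.2, -8.2, -8.2, -8.2, -8.2, -8.2]}}

```text
clock: 57.85
tcp_pos: [0.6572, -0.1088, 0.1955]
eef_rot: [[0.297, 0.955, -0.0], [0.955, -0.297, 0.0], [0.0, -0.0, -1.0]]
force: [0.0, -0.0, -0.5]
grip_width: 0.0299
```

>>> {"fn": "send_rows", "kwargs": {"offset": [[0, 0, 0], [0, 0, 0], [0, 0, 0], [0, 0, 0], [0, 0, 0]], "yaw": [-8.2, -8.2, -8, 0, 0]}}

```text
clock: 58.35
tcp_pos: [0.6574, -0.1094, 0.1954]
eef_rot: [[-0.113, 0.994, -0.0], [0.994, 0.113, 0.0], [0.0, -0.0, -1.0]]
force: [0.5, -0.8, -0.3]
grip_width: 0.0297
```

Run:
```python
from h import *
s=st(); print(go(83.7,-2,124), s['eef_rot'].round(3).tolist())
```

```text
clk 58.35 tcp [ 0.6574 -0.1094  0.1954] org [ 8.390e+01 -1.000e-01  1.954e+02] F [ 0.5 -0.8 -0.3] w 0.0297
[-0.19 -0.02  7.14] [[-0.113, 0.994, -0.0], [0.994, 0.113, 0.0], [0.0, -0.0, -1.0]]
```

>>> {"fn": "send_rows", "kwargs": {"offset": [[0, 0, 1.5], [0, 0, 1.5], [0, 0, 1.3], [0, 0, 1], [0, 0, 0.8], [0, 0, 0.6], [0, 0, 0.4], [0, 0, 0]], "yaw": [0, 0, 0, 0, 0, 0, 0, 0]}}

```text
clock: 59.15
tcp_pos: [0.6574, -0.1103, 0.1236]
eef_rot: [[-0.116, 0.993, -0.001], [0.993, 0.116, 0.0], [0.0, -0.001, -1.0]]
force: [-0.7, 0.3, -0.4]
grip_width: 0.0302
```

>>> {"fn": "send_rows", "kwargs": {"offset": [[0, 0, 0], [0, 0, 0], [0, 0, 0], [0, 0, 0], [0, 0, 0], [0, 0, 0]], "yaw": [0, 0, 0, 0, 0, 0], "claw": -1, "force": 40}}

```text
clock: 59.75
tcp_pos: [0.6584, -0.1103, 0.125]
eef_rot: [[-0.117, 0.993, 0.002], [0.993, 0.117, -0.0], [-0.001, 0.002, -1.0]]
force: [4.6, -0.6, 2.1]
grip_width: 0.0083
```

Run:
```python
from h import *
s=st(); print([[0]+r for r in arc(1.95,0,50).tolist()])
```

```text
clk 59.75 tcp [ 0.6584 -0.1103  0.125 ] org [ 84.8  -1.2 125. ] F [ 4.6 -0.6  2.1] w 0.0083
[[0, -0.3, -0.22], [0, -0.3, -0.21], [0, -0.31, -0.2], [0, -0.32, -0.18], [0, -0.33, -0.17], [0, -0.33, -0.16], [0, -0.34, -0.15], [0, -0.34, -0.13], [0, -0.35, -0.12], [0, -0.35, -0.1], [0, -0.36, -0.09], [0, -0.36, -0.08], [0, -0.36, -0.06], [0, -0.37, -0.05], [0, -0.37, -0.03], [0, -0.37, -0.02], [0, -0.37, -0.01], [0, -0.37, 0.01], [0, -0.37, 0.02], [0, -0.37, 0.04], [0, -0.37, 0.05], [0, -0.36, 0.07], [0, -0.36, 0.08], [0, -0.36, 0.09], [0, -0.35, 0.11], [0, -0.35, 0.12], [0, -0.34, 0.14], [0, -0.34, 0.15], [0, -0.33, 0.16], [0, -0.32, 0.17], [0, -0.32, 0.19], [0, -0.31, 0.2], [0, -0.3, 0.21], [0, -0.29, 0.22], [0, -0.28, 0.23], [0, -0.28, 0.25], [0, -0.27, 0.26], [0, -0.26, 0.27], [0, -0.25, 0.28], [0, -0.23, 0.29], [0, -0.22, 0.29], [0, -0.21, 0.3], [0, -0.2, 0.31], [0, -0.19, 0.32], [0, -0.17, 0.33], [0, -0.16, 0.33], [0, -0.15, 0.34], [0, -0.14, 0.34], [0, -0.12, 0.35], [0, -0.11, 0.35]]
```

>>> {"fn": "send_rows", "kwargs": {"offset": [[0, -0.3, -0.22], [0, -0.3, -0.21], [0, -0.31, -0.2], [0, -0.32, -0.18], [0, -0.33, -0.17], [0, -0.33, -0.16], [0, -0.34, -0.15], [0, -0.34, -0.13], [0, -0.35, -0.12], [0, -0.35, -0.1]], "yaw": [0, 0, 0, 0, 0, 0, 0, 0, 0, 0]}}

```text
clock: 60.75
tcp_pos: [0.6266, -0.1145, 0.1421]
eef_rot: [[-0.116, 0.993, 0.004], [0.993, 0.116, -0.001], [-0.001, 0.004, -1.0]]
force: [6.0, -1.0, 3.4]
grip_width: 0.0084
```

>>> {"fn": "send_rows", "kwargs": {"offset": [[0, -0.36, -0.09], [0, -0.36, -0.08], [0, -0.36, -0.06], [0, -0.37, -0.05], [0, -0.37, -0.03], [0, -0.37, -0.02], [0, -0.37, -0.01], [0, -0.37, 0.01], [0, -0.37, 0.02], [0, -0.37, 0.04]], "yaw": [0, 0, 0, 0, 0, 0, 0, 0, 0, 0]}}

```text
clock: 61.75
tcp_pos: [0.5891, -0.1193, 0.1441]
eef_rot: [[-0.116, 0.993, 0.002], [0.993, 0.116, -0.002], [-0.002, 0.002, -1.0]]
force: [2.5, -4.7, 2.0]
grip_width: 0.0083
```

>>> {"fn": "send_rows", "kwargs": {"offset": [[0, -0.37, 0.05], [0, -0.36, 0.07], [0, -0.36, 0.08], [0, -0.36, 0.09], [0, -0.35, 0.11], [0, -0.35, 0.12], [0, -0.34, 0.14], [0, -0.34, 0.15], [0, -0.33, 0.16], [0, -0.32, 0.17]], "yaw": [0, 0, 0, 0, 0, 0, 0, 0, 0, 0]}}

```text
clock: 62.75
tcp_pos: [0.5537, -0.1236, 0.1319]
eef_rot: [[-0.116, 0.993, -0.0], [0.993, 0.116, -0.002], [-0.002, -0.0, -1.0]]
force: [6.5, -3.1, -6.4]
grip_width: 0.008
```

>>> {"fn": "send_rows", "kwargs": {"offset": [[0, -0.32, 0.19], [0, -0.31, 0.2], [0, -0.3, 0.21], [0, -0.29, 0.22], [0, -0.28, 0.23], [0, -0.28, 0.25], [0, -0.27, 0.26], [0, -0.26, 0.27], [0, -0.25, 0.28], [0, -0.23, 0.29]], "yaw": [0, 0, 0, 0, 0, 0, 0, 0, 0, 0]}}

```text
clock: 63.75
tcp_pos: [0.5259, -0.1267, 0.1072]
eef_rot: [[-0.116, 0.993, -0.0], [0.993, 0.116, -0.001], [-0.001, -0.001, -1.0]]
force: [3.9, -6.2, -1.7]
grip_width: 0.0083
```

>>> {"fn": "send_rows", "kwargs": {"offset": [[0, -0.22, 0.29], [0, -0.21, 0.3], [0, -0.2, 0.31], [0, -0.19, 0.32], [0, -0.17, 0.33]], "yaw": [0, 0, 0, 0, 0]}}

```text
clock: 64.25
tcp_pos: [0.5164, -0.128, 0.0919]
eef_rot: [[-0.116, 0.993, 0.0], [0.993, 0.116, -0.002], [-0.002, 0.0, -1.0]]
force: [4.9, -6.8, -1.9]
grip_width: 0.0083
```

Run:
```python
from h import *
s=st()
```

```text
clk 64.25 tcp [ 0.5164 -0.128   0.0919] org [-58.3  -2.2  91.9] F [ 4.9 -6.8 -1.9] w 0.0083
```

>>> {"fn": "send_rows", "kwargs": {"offset": [[0, -0.16, 0.33], [0, -0.15, 0.34], [0, -0.14, 0.34], [0, -0.12, 0.35], [0, -0.06, 0.25], [0, 0, 0.15], [0, 0, 0.1], [0, 0, 0]], "yaw": [0, 0, 0, 0, 0, 0, 0, 0]}}

```text
clock: 65.05
tcp_pos: [0.5114, -0.1287, 0.0779]
eef_rot: [[-0.117, 0.993, 0.002], [0.993, 0.117, -0.002], [-0.002, 0.002, -1.0]]
force: [-11.7, 1.4, 34.5]
grip_width: 0.0083
```

>>> {"fn": "send_rows", "kwargs": {"offset": [[0, 0, 0.1], [0, 0, 0.1], [0, 0, 0]], "yaw": [0, 0, 0]}}

```text
clock: 65.35
tcp_pos: [0.5115, -0.1287, 0.0776]
eef_rot: [[-0.117, 0.993, 0.002], [0.993, 0.117, -0.002], [-0.002, 0.002, -1.0]]
force: [-20.4, 3.2, 50.4]
grip_width: 0.0079
```

>>> {"fn": "send_rows", "kwargs": {"offset": [[0, 0, -0.3], [0, 0, 0], [0, 0, 0]], "yaw": [0, 0, 0]}}

```text
clock: 65.65
tcp_pos: [0.5114, -0.1286, 0.078]
eef_rot: [[-0.117, 0.993, 0.002], [0.993, 0.117, -0.002], [-0.002, 0.002, -1.0]]
force: [-7.2, -1.3, 25.0]
grip_width: 0.0086
```

>>> {"fn": "send_rows", "kwargs": {"offset": [[0, 0, 0], [0, 0, 0], [0, 0, 0], [0, 0, 0], [0, 0, -0.5], [0, 0, -1], [0, 0, -2], [0, 0, -3], [0, 0, -3], [0, 0, -3]], "yaw": [0, 0, 0, 0, 0, 0, 0, 0, 0, 0], "claw": -0.2}}

```text
clock: 66.65
tcp_pos: [0.5103, -0.1275, 0.2018]
eef_rot: [[-0.117, 0.993, 0.001], [0.993, 0.117, -0.0], [-0.0, 0.001, -1.0]]
force: [0.5, 0.7, -0.7]
grip_width: 0.0343
```

>>> {"fn": "send_rows", "kwargs": {"offset": [[-2, -2, 0], [-2, -2, 0], [-2, -2, 0], [-2, -2, 0], [-2, -2, 0], [-2, -1, 0], [-2, 0, 0], [-2, 0, 0], [-2, 0, 0], [0, 0, 0]], "yaw": [0, 0, 0, 0, 0, 0, 0, 0, 0, 0]}}

```text
clock: 67.65
tcp_pos: [0.422, -0.3212, 0.2007]
eef_rot: [[-0.115, 0.993, 0.001], [0.993, 0.115, -0.001], [-0.001, 0.001, -1.0]]
force: [-0.5, 0.7, 0.4]
grip_width: 0.0339
```

Run:
```python
from h import *
s=st()
c=grab('top','top14'); d=grab('side','side14')
a=cv2.resize(cv2.imread('pics/top14.png')[140:225,305:435],(520,340),interpolation=2)
b=cv2.resize(cv2.imread('pics/side14.png')[190:320,290:380],(240,340),interpolation=2)
cv2.imwrite('pics/c14.png',np.hstack([a,b]))
for f in ('top14',):
    for x in (0,3,6): print([int(cv2.getRectSubPix(c['frame'],(1,1),tuple(float(t) for t in proj(c,np.r_[wld(x,y),.055])))[0,0].mean()) for y in range(30,0,-2)])
```

```text
clk 67.65 tcp [ 0.422  -0.3212  0.2007] org [-174.6 -183.1  200.7] F [-0.5  0.7  0.4] w 0.0339
[146, 146, 147, 149, 150, 154, 161, 165, 168, 169, 169, 166, 165, 165, 165]
[147, 146, 146, 148, 151, 156, 162, 166, 168, 168, 167, 166, 165, 164, 165]
[147, 146, 146, 148, 152, 157, 163, 168, 170, 169, 167, 165, 164, 165, 166]
```

View pics/c14.png

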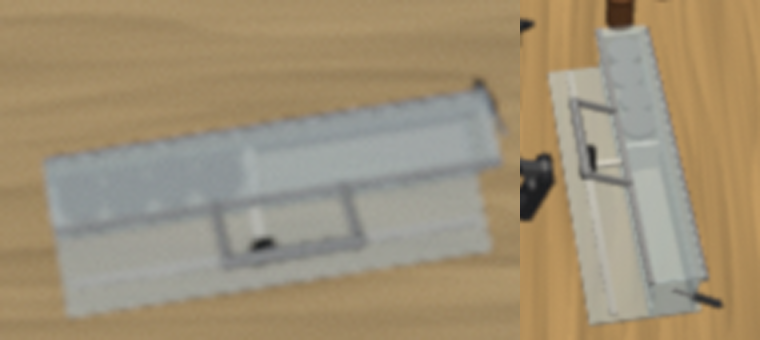

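The lid is shut, with the row visible through it in crop at x 55–245. The divider and grip are just beyond, at about (250,160) to (262,243). The hand is clear, so I'll hand in.

```bash
python3 -c "
from rig import manip; print(manip.finish_job())"
```

```text
the job is handed in; nothing more can be done
None
```

The job is handed in at about 68 s of the 210 s allowed, with no verdict reported. All four grey-capped canisters are in the organiser, and I did not touch the brown look-alikes, cup, loupe or reel.

- **Lid and divider:** I swung the lid open by its bar and drew the divider back to about 5 mm of travel. All four canisters went into the trough upright.
- **Packing:** I pushed the divider until it stopped and the reaction force on the tool rose to about 25 N. I then backed it off about 6 mm.
- **Closing:** I held the bar all the way down at about 0.4 rad/s until the lid met its stop. I pressed it there with about 50 N on the wrist before letting go.

**Last checks:**
- **Canisters:** the pictures showed four round caps in line against the end wall.
- **Gap:** it measured about 5 mm in both views, good to perhaps 2 mm, against the allowed 2 to 12 mm.
- **Lid and hand:** after release the lid looked shut, with the row and divider visible through it and the hand clear. I had no direct reading of the lid angle.

**Small disagreements:**
- **Organiser position:** the two views put it about 4 mm apart in y. I used the mean.
- **Third canister:** its cap appeared to shift about 2 mm in x between pictures, which is within its play in the trough.
- **Bar height:** the bar was about 3 mm lower in the pads on closing than on opening, probably because I gripped it at a different height.

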